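# Sort and count the radio battery packs into the carousel

## Task

Put away the handheld radio's battery packs: push the carousel round until the red bin faces front, towards you, and put every flat pack (red band) in it, then push it round until the green bin faces front and put every charged pack (green band) in that one. Click the tally counter once for each charged pack you put away, so that it has counted up from zero to their number. Leave the green bin facing front, and do not disturb the scanner or the pen cup.

Things in the scene. Friction and masses are not known exactly. Their poses are not given: they have to be found in the camera images.
- carousel: Fixed foot of a desk carousel (lazy Susan). Origin on the desk under the vertical turning axis; x points away from you, so front is its -x side; never turned. Its wooden plate is 300 mm across, upper face 26 mm above the desk, and carries three round open bins (red, green, white) fixed to it, centres 72 mm from the axis, 120 degrees apart, rims 86 mm above the desk.
- turntable (a joint): Angle of the carousel plate in rad, growing anticlockwise seen from above, no end stops. At 0 the red bin faces front; the green bin is 120 degrees anticlockwise from the red, the white 120 degrees anticlockwise from the green. Light friction (about 0.5 N at the rim): it stays where it is left.
- red_bin (a point): Centre of the inner floor of the red bin, 30 mm above the desk; 116 mm across outside, 106 to 110 mm inside, 56 mm deep inside.
- green_bin (a point): Centre of the inner floor of the green bin, 30 mm above the desk; same size as the red bin.
- grip0 (a point): Middle of a black rubber thumb grip standing on the carousel's rim midway between two bins, 136 mm from the axis, 46 mm above the desk (top 67 mm): 24 mm radially by 14 mm tangentially. Push it sideways along the rim to turn the plate. The nearest bin walls are 57 mm from it.
- grip1 (a point): Middle of a black rubber thumb grip standing on the carousel's rim midway between two bins, 136 mm from the axis, 46 mm above the desk (top 67 mm): 24 mm radially by 14 mm tangentially. Push it sideways along the rim to turn the plate. The nearest bin walls are 57 mm from it.
- grip2 (a point): Middle of a black rubber thumb grip standing on the carousel's rim midway between two bins, 136 mm from the axis, 46 mm above the desk (top 67 mm): 24 mm radially by 14 mm tangentially. Push it sideways along the rim to turn the plate. The nearest bin walls are 57 mm from it.
- flat1_mid (a point): Centre of a flat battery pack, black with a broad red band round its middle: a 90 g block 70 mm long (its x axis), 34 mm wide (y) and 18 mm thick (z). It lies flat on the desk at the start, or is absent (None).
- flat2_mid (a point): Centre of a flat battery pack, black with a broad red band round its middle: a 90 g block 70 mm long (its x axis), 34 mm wide (y) and 18 mm thick (z). It lies flat on the desk at the start, or is absent (None).
- flat3_mid (a point): Centre of a flat battery pack, black with a broad red band round its middle: a 90 g block 70 mm long (its x axis), 34 mm wide (y) and 18 mm thick (z). It lies flat on the desk at the start, or is absent (None).
- charged1_mid (a point): Centre of a charged battery pack, black with a broad green band round its middle: a 90 g block 70 mm long (its x axis), 34 mm wide (y) and 18 mm thick (z). It lies flat on the desk at the start, or is absent (None).
- charged2_mid (a point): Centre of a charged battery pack, black with a broad green band round its middle: a 90 g block 70 mm long (its x axis), 34 mm wide (y) and 18 mm thick (z). It lies flat on the desk at the start, or is absent (None).
- charged3_mid (a point): Centre of a charged battery pack, black with a broad green band round its middle: a 90 g block 70 mm long (its x axis), 34 mm wide (y) and 18 mm thick (z). It lies flat on the desk at the start, or is absent (None).
- button_top (a point): Centre of the top of the tally counter's round black push button, 34 mm across, 88 mm above the desk when up. The counter is a blue box 120 by 74 mm, fixed to the desk, roughly 62 mm tall; the button is at its near end, the drum behind it, farther from you.
- tally_button (a joint): How far the button is pressed down, in m: 0 up, 0.017 at the bottom. It is sprung; it takes about 4 to 5 N to reach the bottom. Each full press to the bottom followed by a full release (allow 0.4 s at the top) advances the drum by one.
- tally_wheel (a joint): Angle in rad of the counter's white ten-face drum (60 mm across, axis level), which only steps forward. 0 at the start: red bar (zero) uppermost. One count is 0.628 rad, and brings up the face with one black pip, then two, and so on. The drum may rest up to 0.15 rad off a whole step.
- scanner: Bystander: black handheld scanner standing upright, 60 mm wide, 36 mm deep, 120 mm tall with a stub antenna to 200 mm. Origin at the centre of its underside.
- pen_cup: Bystander: blue ceramic pen cup 80 mm across, 100 mm tall, pens to 155 mm. Origin at the centre of its underside.
There are look-alikes about, which are no part of the job. What is shaped like the part that bears flat3_mid but pink is not meant. What is shaped like the part that bears flat2_mid but white is not meant.

How it is judged (in metres and radians):
On the way, in this order (a step that is already met when the one before it is completed fails the run):
1. the red bin has been turned to face front (x of red_bin in the frame of carousel below -0.04 m and y of red_bin in the frame of carousel between -0.016 and 0.016 m), for 0.2 s.
2. every flat pack is in the red bin (horizontal distance between each of flat1_mid, flat2_mid, flat3_mid and red_bin below 0.054 m and z of flat1_mid in the frame of red_bin between 0 and 0.056 m and z of flat2_mid in the frame of red_bin between 0 and 0.056 m and z of flat3_mid in the frame of red_bin between 0 and 0.056 m), for 0.2 s.
3. the green bin has been turned to face front (x of green_bin in the frame of carousel below -0.04 m and y of green_bin in the frame of carousel between -0.016 and 0.016 m), for 0.2 s.
4. every charged pack is in the green bin (horizontal distance between each of charged1_mid, charged2_mid, charged3_mid and green_bin below 0.054 m and z of charged1_mid in the frame of green_bin between 0 and 0.056 m and z of charged2_mid in the frame of green_bin between 0 and 0.056 m and z of charged3_mid in the frame of green_bin between 0 and 0.056 m), for 0.2 s.
At the end, for the whole second after the job is handed in: Flat packs in the red bin, charged packs in the green bin (centres below the rim); green bin at front within 16 mm sideways (about 12 degrees); tally drum within half a step of the number of charged packs present; button up, carousel at rest (all of step 2 and all of step 3 and all of step 4 and value of joint tally_wheel between 0.94245 and 2.19905 rad and (height (world z) of charged1_mid above -5 m or value of joint tally_wheel below 1.57075 rad) and (height (world z) of charged2_mid above -5 m or value of joint tally_wheel below 1.57075 rad) and (height (world z) of charged3_mid above -5 m or value of joint tally_wheel below 1.57075 rad) and ((height (world z) of charged1_mid above 50 m and value of joint tally_wheel above -1000 rad) or (height (world z) of charged2_mid above 50 m and value of joint tally_wheel above -1000 rad) or (height (world z) of charged3_mid above 50 m and value of joint tally_wheel above -1000 rad) or value of joint tally_wheel above 1.57075 rad) and velocity of joint turntable between -0.05 and 0.05 rad/s and value of joint tally_button below 0.003 m); the robot touches nothing.
It fails at once if the scanner is pushed more than 30 mm or toppled (distance of scanner from where it was at the start of the episode above 0.03 m or angle between scanner's own z axis and vertical above 0.4 rad).
It fails at once if the pen cup is pushed more than 30 mm or toppled (distance of pen_cup from where it was at the start of the episode above 0.03 m or angle between pen_cup's own z axis and vertical above 0.4 rad).
Of flat1, flat2, flat3 only 2 to 3 are there at a start; the rules pass over those that are not, and their reading is None.
Of charged1, charged2, charged3 only 2 to 3 are there at a start; the rules pass over those that are not, and their reading is None.
At some moment in a run one of flat1, flat2, flat3, charged1, charged2, charged3 may be knocked a few centimetres aside while the robot is not near it.
Once in a run the grip may slacken for a moment while it holds something.
It also fails if it takes over 210 s, if anything falls off the work surface, if the arm or the gripper's body presses on something with over 40 N, if the wrist force passes 120 N, or if a joint passes its speed limit or range.

## Robot

A 6-joint arm with a two-finger parallel gripper is mounted at the origin on the work surface. World frame = base frame: x ahead of the robot, y to its left, z up, the work surface at z = 0. Lengths are in m, angles in degrees, forces in N, time in s.
With the tool pointing down it reaches from about 0.4 to 0.825 m from the base axis. Payload 7 kg.
Tool frame: the origin (TCP) lies on the centre line of the jaws, within the pads' length; the fingertips stand 8 mm ahead of it and the grasp point (between the pads) lies 11 mm behind it; z points along the fingers, y is the line along which they close (so a half turn about z gives the same grasp; the last joint's range is limited). The gripper opens to 88 mm and grips with 3 to 60 N. Pads are 19 mm wide; open, the fingers measure 130 mm over their backs; the gripper's body (78 mm by 193 mm) begins 47 mm behind the grasp point.
Start: joints at [-58.379, 20.546, 0.682, 0, -70.136, -16.507], TCP at [0.176, -0.652, 0.235] pointing down, gripper open.
Joint ranges: [-176.03, 176.03], [-82.01, 121.73], [-58.28, 71.71], [-173.87, 95.51], [-174.79, -0.11], [-173.66, 173.66]. Speed limits (degrees/s): [136.94, 136.94, 172.46, 180, 180, 180].

## Interface

Orientations are given as [roll, pitch, yaw] about the fixed x, y, z axes, in that order (R = Rz(yaw) Ry(pitch) Rx(roll)).
In Python, from plant import ctrl, vision gives the robot as it stands. The module is installed in compiled form; this text tells all that it offers.
- The arm moves only by the tool move_arm, never from a script. Its argument "moves" is one flat list of numbers, 7 for each row, row after row: the finger opening in cm, from 0 to 8.76, then the shift along the tool's x, y, z in cm, then the turn, a rotation vector about the tool's x, y, z in rad. A call has 1 to 8 rows; each row shifts and turns the commanded pose from where the row before left it, along the tool's axes as they then stand; what a row does not reach is not made up. A row lasts 1/10 s, in which the tool goes at most 50 mm and 8.59 degrees, less where a joint would pass 70% of its speed; a pose out of reach is approached as far as the arm can. A call with a gripper value outside its range is refused whole. The fingers move at their own pace and stop on an object; the grip force is fixed at half the most. Time passes only in rows, so rows that do not move let the fingers close. It gives the time, the measured TCP pose, the force, the opening and the grip force at its end, in the units of the state.
- ctrl.get_obs(): the state, without advancing time (a new reading comes with each control period).
- vision.snapshot(name): name is "scene" or "top" or "wrist"; returns (picture, depth): 480x640x3 uint8, red, green, blue; 480x640 float32, m along the optical axis (not along the pixel's ray), 0 where there is no reading.
- vision.camera_model(name): a dict with "vertical_fov" (degrees; the focal length in pixels is half the picture's height over the tangent of half this angle, whatever the lens; pixels are square), "cx", "cy" (the principal point, pixels), "cam_to_world" (4x4, takes a point from camera to world coordinates). Camera axes: x right, y down, z forward; pixel columns grow to the right and rows downward; lengths in m; the calibration is good to about 2 mm. A picture is of the moment at which its call begins: read the wrist's pose just before it. camera_model takes no time and is no camera call; for the wrist camera it gives the pose at the moment of the call.
- ctrl.close_job(): hands the job in; it is judged then, once.
The state is a dict: "clock": time; "joint_pos": joint angles; "qvel": joint speeds; "tau": joint torques, N m; "tool_pos": TCP position; "orientation": TCP orientation; "force": force on the tool from outside, world axes, zero at the start; "moment": the same for the moment, N m; "opening": finger opening in m; "gripper_force": force on a finger pad.
Only numpy, scipy, OpenCV 4.12 (cv2) and the standard library are available. Lean on these libraries where they do the work, as an engineer would, in place of code of your own. Each camera call takes 0.05 s, during which the arm holds its last target. There are 200 camera calls.

## Working session

There is one attempt and no reset: what is moved stays moved. The work goes in short steps, Python scripts to look and compute and a tool call to move; the robot and the scene stay as the last step left them, time stands still between calls to the robot, and variables do not carry over. Pictures are saved under pics/ and viewed, at most 14 in all, crops included, and the job is handed in when it is done.

Besides the shell and the picture viewer there is one more tool, called after "Request:" by a JSON object that holds its "api" and its "payload". move_arm: Moves the arm, as the interface text tells. Its arguments: {"type":"object","properties":{"moves":{"type":"array"}},"required":["moves"]}

```bash
mkdir -p pics; cat > h.py <<'E'
import numpy as np, cv2
from plant import ctrl, vision
def snap(n,f=None):
    m=vision.camera_model(n); p,d=vision.snapshot(n)
    if f: cv2.imwrite('pics/'+f+'.png',cv2.cvtColor(p,cv2.COLOR_RGB2BGR))
    return p,d,m
def ray(m,u,v,z):
    f=240/np.tan(np.radians(m['vertical_fov'])/2); T=np.array(m['cam_to_world'])
    d=T[:3,:3]@np.array([(u-m['cx'])/f,(v-m['cy'])/f,1]); o=T[:3,3]
    return o+d*(z-o[2])/d[2]
def cloud(d,m):
    f=240/np.tan(np.radians(m['vertical_fov'])/2); T=np.array(m['cam_to_world'])
    v,u=np.mgrid[:480,:640]
    c=np.stack([(u-m['cx'])/f*d,(v-m['cy'])/f*d,d],-1)
    return c@T[:3,:3].T+T[:3,3]
E
python3 - <<'E'
from h import *
print(ctrl.get_obs())
for n in('top','scene','wrist'):
    p,d,m=snap(n,n+'0'); print(n,m['vertical_fov'],np.round(m['cam_to_world'],3).tolist())
E
```

```text
{'clock': 0.0, 'joint_pos': array([-5.83779569e+01,  2.05912799e+01,  6.33590880e-01, -2.06463062e-02,
       -7.01332123e+01, -1.65048833e+01]), 'qvel': array([0.02057433, 0.01874762, 0.04285614, 0.022351  , 0.0785239 ,
       0.01635247]), 'tau': array([ 7.59967352e-04, -5.82717168e+01,  2.93048912e+01,  6.99686229e+00,
        6.63730607e-03, -1.76099911e-04]), 'tool_pos': array([ 0.17587357, -0.65120456,  0.23362136]), 'orientation': array([ 1.79907330e+02, -7.21834763e-03, -1.64889866e+02]), 'force': array([-0.70369081,  0.30159423, -0.81915247]), 'moment': array([0.03808644, 0.0432904 , 0.00504011]), 'gripper_force': 0.0, 'opening': 0.08761176656104601}
top 54.751105090470325 [[-0.007, -0.989, 0.147, 0.383], [-1.0, 0.01, 0.017, 0.009], [-0.019, -0.147, -0.989, 1.189], [0.0, 0.0, 0.0, 1.0]]
scene 55.826087297930826 [[-0.665, 0.555, -0.5, 1.103], [0.747, 0.481, -0.46, 0.558], [-0.014, -0.679, -0.734, 0.924], [0.0, 0.0, 0.0, 1.0]]
wrist 70.73630964040723 [[-0.26, 0.934, 0.244, 0.111], [0.965, 0.251, 0.068, -0.668], [0.002, 0.254, -0.967, 0.384], [0.0, 0.0, 0.0, 1.0]]
```

View pics/top0.png

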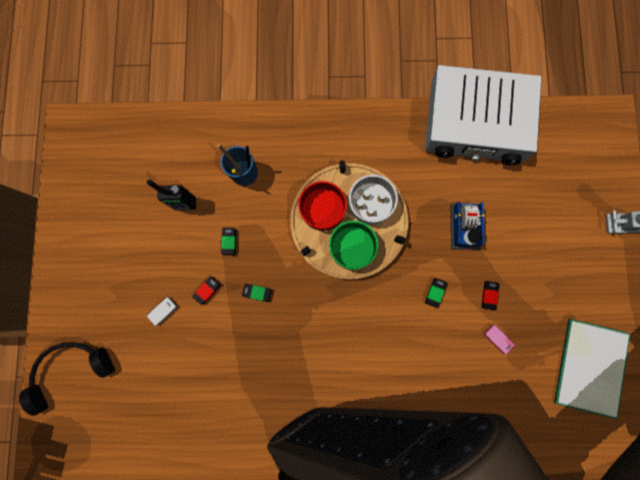

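View pics/scene0.png

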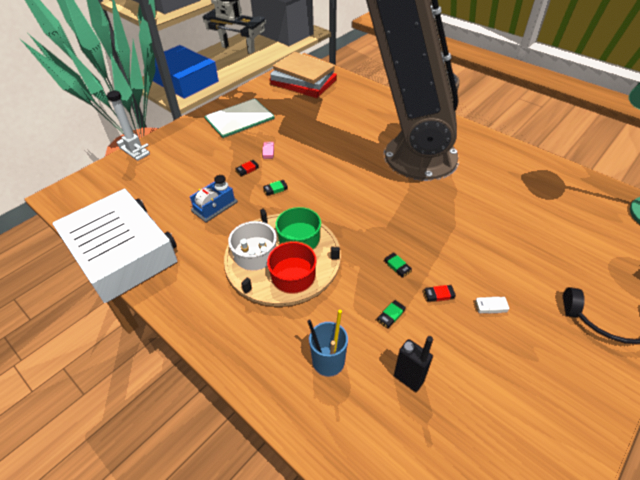

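The top view shows two red packs at (207,290) and (490,295), and three green ones at (229,241), (257,293) and (437,293). The look-alikes are white at (161,311) and pink at (500,339). The other red and green things are the bins at (323,205) and (354,246). The pen cup is at (240,165), the scanner at (177,197), and the counter button at (470,237).

```bash
cat >> h.py <<'E'
def packs(p,d,m,zmin=.006,zmax=.03):
    """list of (colour,x,y,long-axis deg,len,wid,px) from colour bands and depth blob"""
    P=cloud(d,m); h=cv2.cvtColor(p,cv2.COLOR_RGB2HSV); H,S,V=[h[...,i].astype(int) for i in range(3)]
    ok=(d>0)&(P[...,2]>zmin)&(P[...,2]<zmax)&(P[...,0]>.2)
    out=[]
    n,L,st,c=cv2.connectedComponentsWithStats(ok.astype(np.uint8),connectivity=4)
    for i in range(1,n):
        if st[i,4]<100: continue
        k=L==i; q=P[k][:,:2].astype(np.float32)
        r=cv2.minAreaRect(q); b=cv2.boxPoints(r)
        e=[b[1]-b[0],b[2]-b[1]]; l=[np.linalg.norm(x) for x in e]; j=int(np.argmax(l))
        red=(k&((H<8)|(H>172))&(S>180)&(V>60)).sum()/k.sum(); gr=(k&(H>45)&(H<85)&(S>120)&(V>50)).sum()/k.sum()
        if max(l)>.12: continue
        out.append((round(red,2),round(gr,2),np.round(r[0],3),round(np.degrees(np.arctan2(e[j][1],e[j][0]))%180,1),np.round(sorted(l),3),np.round(c[i])))
    return out
E
python3 - <<'E'
from h import *
p,d,m=snap('top')
for o in packs(p,d,m): print(*o)
P=cloud(d,m)
h=cv2.cvtColor(p,cv2.COLOR_RGB2HSV); H,S,V=[h[...,i].astype(int) for i in range(3)]
k=(abs(P[...,2]-.026)<.006)&(P[...,0]>.5)&(abs(P[...,1]+.05)<.25)
q=P[k][:,:2].astype(np.float32); print('plate',cv2.minEnclosingCircle(q),k.sum())
for nm,mk in (('red',((H<8)|(H>172))&(S>180)),('green',(H>45)&(H<85)&(S>120))):
    k=mk&(P[...,2]>.075)&(P[...,2]<.1); q=P[k][:,:2].astype(np.float32); print(nm,cv2.minEnclosingCircle(q),k.sum())
for nm,uv in(('button',(471,237)),('cup',(240,165)),('scanner',(180,197)),('pink',(500,339))):
    u,v=uv; print(nm,np.round(P[v-2:v+3,u-2:u+3].reshape(-1,3).mean(0),3))
k=(V<50)&(P[...,2]>.055)&(P[...,2]<.08)&(np.hypot(P[...,0]-.65,P[...,1]+.05)<.2)
n,L,s,c=cv2.connectedComponentsWithStats(k.astype(np.uint8))
for i in range(1,n):
    if s[i,4]>8: print('grip',np.round(P[L==i].mean(0),3),s[i,4])
k=(V<60)&(P[...,2]>.082)&(P[...,2]<.095)&(abs(P[...,1]+.33)<.1)&(P[...,0]>.4)
print('btn',k.sum(),np.round(P[k].mean(0),3),np.ptp(P[k],0))
cv2.imwrite('pics/crop.png',cv2.resize(cv2.cvtColor(p,cv2.COLOR_RGB2BGR)[190:360,140:540],(800,340),interpolation=cv2.INTER_CUBIC))
E
```

```text
0.0 0.0 [ 0.694 -0.09 ] 41.4 [0.038 0.045] [373. 189.]
1.0 0.0 [0.658 0.04 ] 99.1 [0.063 0.096] [324. 203.]
0.0 0.0 [ 0.648 -0.094] 85.3 [0.028 0.067] [374. 206.]
0.0 0.0 [ 0.597 -0.694] 178.8 [0.017 0.05 ] [610. 223.]
0.0 0.0 [ 0.578 -0.736] 71.9 [0.021 0.058] [625. 229.]
0.0 0.47 [0.56  0.285] 177.7 [0.036 0.07 ] [228. 242.]
0.0 1.0 [ 0.557 -0.01 ] 110.5 [0.052 0.061] [342. 241.]
0.0 1.0 [ 0.536 -0.057] 4.7 [0.058 0.09 ] [362. 250.]
0.49 0.0 [0.436 0.34 ] 138.1 [0.039 0.071] [206. 290.]
0.0 0.52 [ 0.425 -0.241] 157.2 [0.036 0.07 ] [436. 293.]
0.52 0.0 [ 0.417 -0.378] 169.8 [0.037 0.07 ] [490. 296.]
0.0 0.49 [0.428 0.211] 77.1 [0.035 0.07 ] [256. 293.]
0.0 0.0 [0.383 0.45 ] 132.6 [0.035 0.071] [162. 311.]
0.0 0.0 [ 0.308 -0.394] 42.2 [0.037 0.073] [499. 339.]
0.0 0.0 [0.261 0.579] 9.4 [0.024 0.072] [107. 362.]
plate ((0.7458148002624512, -0.08815441280603409), 0.2951625883579254) 6964
red ((0.652438759803772, 0.17918173968791962), 0.19827285408973694) 356
green ((0.5835541486740112, 0.16407375037670135), 0.26175835728645325) 336
button [ 0.554 -0.315  0.088]
cup [0.765 0.26  0.009]
scanner [0.642 0.364 0.161]
pink [ 0.31  -0.394  0.017]
grip [ 0.742 -0.009  0.065] 42
grip [0.691 0.031 0.068] 10
grip [ 0.584 -0.04   0.064] 65
grip [ 0.554 -0.148  0.065] 48
grip [0.528 0.083 0.066] 42
btn 305 [ 0.7   -0.338  0.088] [0.41769232 0.19922141 0.01298837]
```

View pics/crop.png

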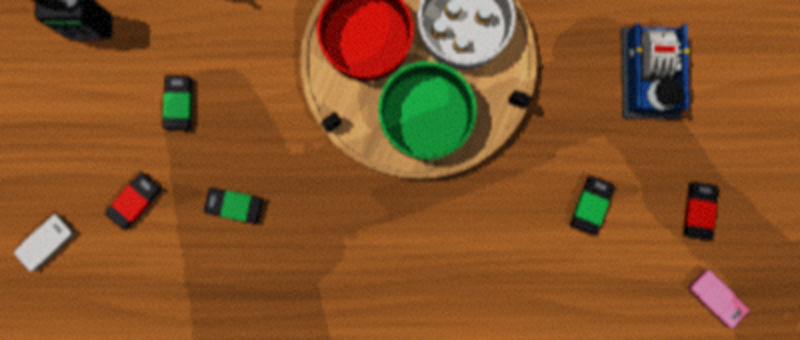

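```bash
cat >> h.py <<'E'
def plan(wps,smax=4.5):
    """wps: (x,y,z,yaw,opening cm[,rows]); prints rows in tool axes (cm, rad) from the measured pose"""
    o=ctrl.get_obs(); p=np.array(o['tool_pos']); yaw=o['orientation'][2]
    print('now',np.round(p,3),np.round(o['orientation'],1),'t',round(o['clock'],1))
    for w in wps:
        t=np.array(w[:3]); dy=(w[3]-yaw+180)%360-180
        n=max(int(np.ceil(np.linalg.norm(t-p)*100/smax)),int(np.ceil(abs(dy)/7.5)),1)
        if len(w)>5: n=w[5]
        st=(t-p)/n
        print('->',w)
        for i in range(n):
            c,s=np.cos(np.radians(yaw)),np.sin(np.radians(yaw))
            print('  ',w[4],*[round(100*v,1) for v in (c*st[0]+s*st[1], s*st[0]-c*st[1], -st[2])],0,0,round(-np.radians(dy/n),3),sep=', ')
            yaw+=dy/n
        p=t
E
python3 -c "
from h import *
plan([(.4,-.33,.235,-180,5),(.637,.041,.20,-180,5)])"
```

```text
now [ 0.176 -0.651  0.234] [ 179.9   -0.  -164.9] t 0.2
-> (0.4, -0.33, 0.235, -180, 5)
  , 5, -3.3, 2.8, -0.0, 0, 0, 0.029
  , 5, -3.3, 2.9, -0.0, 0, 0, 0.029
  , 5, -3.2, 3.0, -0.0, 0, 0, 0.029
  , 5, -3.1, 3.1, -0.0, 0, 0, 0.029
  , 5, -3.0, 3.2, -0.0, 0, 0, 0.029
  , 5, -2.9, 3.3, -0.0, 0, 0, 0.029
  , 5, -2.8, 3.3, -0.0, 0, 0, 0.029
  , 5, -2.7, 3.4, -0.0, 0, 0, 0.029
  , 5, -2.6, 3.5, -0.0, 0, 0, 0.029
-> (0.637, 0.041, 0.2, -180, 5)
  , 5, -2.4, 3.7, 0.3, 0, 0, -0.0
  , 5, -2.4, 3.7, 0.3, 0, 0, -0.0
  , 5, -2.4, 3.7, 0.3, 0, 0, -0.0
  , 5, -2.4, 3.7, 0.3, 0, 0, -0.0
  , 5, -2.4, 3.7, 0.3, 0, 0, -0.0
  , 5, -2.4, 3.7, 0.3, 0, 0, -0.0
  , 5, -2.4, 3.7, 0.3, 0, 0, -0.0
  , 5, -2.4, 3.7, 0.3, 0, 0, -0.0
  , 5, -2.4, 3.7, 0.3, 0, 0, -0.0
  , 5, -2.4, 3.7, 0.3, 0, 0, -0.0
```

Request:
{"api": "move_arm", "payload": {"moves": [5, -3.5, 3.3, 0, 0, 0, 0.033, 5, -3.6, 3.4, 0, 0, 0, 0.033, 5, -3.6, 3.6, 0, 0, 0, 0.033, 5, -3.4, 3.6, 0, 0, 0, 0.033, 5, -3.3, 3.6, 0, 0, 0, 0.033, 5, -3.2, 3.7, 0, 0, 0, 0.033, 5, -3, 3.8, 0, 0, 0, 0.033, 5, -2.8, 3.9, 0, 0, 0, 0.033]}}

```text
clock: 1.0
tool_pos: [0.3949, -0.325, 0.2347]
orientation: [-180.0, 0.0, 179.9]
force: [1.2, -0.8, 0.8]
opening: 0.0502
gripper_force: 0.0
```

Request:
{"api": "move_arm", "payload": {"moves": [5, -2.4, 3.7, 0.3, 0, 0, 0, 5, -2.4, 3.7, 0.3, 0, 0, 0, 5, -2.4, 3.7, 0.3, 0, 0, 0, 5, -2.4, 3.7, 0.3, 0, 0, 0, 5, -2.4, 3.7, 0.3, 0, 0, 0, 5, -2.4, 3.7, 0.3, 0, 0, 0, 5, -2.4, 3.7, 0.3, 0, 0, 0, 5, -2.4, 3.7, 0.3, 0, 0, 0]}}

```text
clock: 1.8
tool_pos: [0.5868, -0.0291, 0.2105]
orientation: [180.0, 0.0, -180.0]
force: [1.1, -0.9, 0.5]
opening: 0.0501
gripper_force: 0.0
```

```bash
python3 -c "
from h import *
plan([(.637,.041,.20,-180,5)])
p,d,m=snap('wrist','w1');print(np.round(m['cam_to_world'],3).tolist())"
```

```text
now [ 0.587 -0.029  0.21 ] [ 180.    0. -180.] t 1.8
-> (0.637, 0.041, 0.2, -180, 5)
  , 5, -2.5, 3.5, 0.5, 0, 0, 0.0
  , 5, -2.5, 3.5, 0.5, 0, 0, 0.0
[[0.0, 0.967, 0.254, 0.519], [1.0, -0.0, 0.001, -0.028], [0.001, 0.254, -0.967, 0.361], [0.0, 0.0, 0.0, 1.0]]
```

Request:
{"api": "move_arm", "payload": {"moves": [5, -2.5, 3.5, 0.5, 0, 0, 0, 5, -2.5, 3.5, 0.5, 0, 0, 0]}}

```text
clock: 2.05
tool_pos: [0.6367, 0.0402, 0.2007]
orientation: [180.0, 0.0, 180.0]
force: [1.4, 0.4, 1.1]
opening: 0.0502
gripper_force: 0.0
```

```bash
cat >> h.py <<'E'
def bins(p,d,m):
    P=cloud(d,m); h=cv2.cvtColor(p,cv2.COLOR_RGB2HSV); H,S,V=[h[...,i].astype(int) for i in range(3)]
    R=np.hypot(P[...,0]-.608,P[...,1]+.025)
    for nm,mk in (('red',((H<8)|(H>172))&(S>150)),('green',(H>45)&(H<85)&(S>120))):
        k=mk&(P[...,2]>.082)&(P[...,2]<.092)&(R<.14)&(d>0); q=P[k][:,:2]
        if len(q)<30: print(nm,len(q)); continue
        from scipy.optimize import least_squares
        s=least_squares(lambda c:np.hypot(*(q-c).T)-.056,q.mean(0),loss='soft_l1',f_scale=.002).x
        print(nm,np.round(s,4),len(q),'angle',round(np.degrees(np.arctan2(s[1]+.025,s[0]-.608)),1),'r',round(np.hypot(s[1]+.025,s[0]-.608),4))
E
python3 -c "
from h import *
bins(*snap('wrist','w2')); bins(*snap('top'));bins(*snap('scene'))"
```

```text
red [0.6405 0.04  ] 1957 angle 63.5 r 0.0727
green [ 0.5412 -0.0335] 3398 angle -172.7 r 0.0674
red [0.6367 0.0408] 137 angle 66.4 r 0.0718
green [ 0.538 -0.033] 249 angle -173.4 r 0.0704
red [0.6427 0.0417] 280 angle 62.5 r 0.0752
green [ 0.543  -0.0311] 70 angle -174.7 r 0.0653
```

View pics/w2.png

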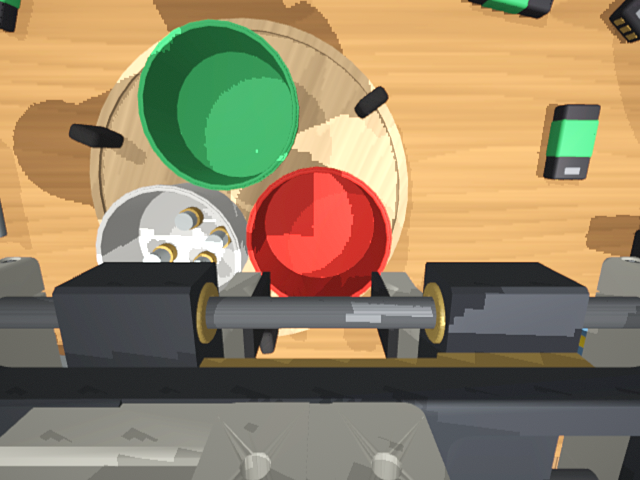

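Request:
{"api": "move_arm", "payload": {"moves": [5, -0.3, 0, 3.5, 0, 0, 0, 5, 0, 0, 3.5, 0, 0, 0, 5, 0, 0, 3, 0, 0, 0, 5, 0, 0, 2, 0, 0, 0, 5, 0, 0, 1.5, 0, 0, 0, 5, 0, 0, 0.3, 0, 0, 0]}}

```text
clock: 2.8
tool_pos: [0.6375, 0.038, 0.0607]
orientation: [-179.9, -0.2, 179.9]
force: [-0.3, 0.1, 0.5]
opening: 0.0498
gripper_force: 0.0
```

```bash
python3 -c "
from h import *
c=np.array([.611,-.025])
plan([(*(c+.072*np.array([np.cos(a),np.sin(a)])),.063,-180,5) for a in np.radians(np.linspace(66,185,17))[1:]])"
```

```text
now [0.637 0.038 0.061] [-179.9   -0.2  179.9] t 2.8
-> (np.float64(0.6315243981633131), np.float64(0.04401267332913419), 0.063, -180, 5)
  , 5, 0.6, 0.6, -0.2, 0, 0, -0.001
-> (np.float64(0.6224184002769536), np.float64(0.04608881863637392), 0.063, -180, 5)
  , 5, 0.9, 0.2, -0.0, 0, 0, -0.0
-> (np.float64(0.6131202684738534), np.float64(0.04696877421214552), 0.063, -180, 5)
  , 5, 0.9, 0.1, -0.0, 0, 0, -0.0
-> (np.float64(0.6037864595639305), np.float64(0.04663773331406564), 0.063, -180, 5)
  , 5, 0.9, -0.0, -0.0, 0, 0, -0.0
-> (np.float64(0.5945740306848293), np.float64(0.04510126626571783), 0.063, -180, 5)
  , 5, 0.9, -0.2, -0.0, 0, 0, -0.0
-> (np.float64(0.5856379965496712), np.float64(0.042385226726527454), 0.063, -180, 5)
  , 5, 0.9, -0.3, -0.0, 0, 0, -0.0
-> (np.float64(0.5771287210620568), np.float64(0.03853531666016977), 0.063, -180, 5)
  , 5, 0.9, -0.4, -0.0, 0, 0, -0.0
-> (np.float64(0.5691893871888123), np.float64(0.03361631732165498), 0.063, -180, 5)
  , 5, 0.8, -0.5, -0.0, 0, 0, -0.0
-> (np.float64(0.5619535876641544), np.float64(0.02771099920303366), 0.063, -180, 5)
  
[... 183 characters left out ...]
401), np.float64(0.013353798992957779), 0.063, -180, 5)
  , 5, 0.5, -0.8, -0.0, 0, 0, -0.0
-> (np.float64(0.5456136914845942), np.float64(0.005143501102694809), 0.063, -180, 5)
  , 5, 0.4, -0.8, -0.0, 0, 0, -0.0
-> (np.float64(0.5422618952253172), np.float64(-0.0035740122284939127), 0.063, -180, 5)
  , 5, 0.3, -0.9, -0.0, 0, 0, -0.0
-> (np.float64(0.5400667339568767), np.float64(-0.01265205407950426), 0.063, -180, 5)
  , 5, 0.2, -0.9, -0.0, 0, 0, -0.0
-> (np.float64(0.5390651449841624), np.float64(-0.021937871026488184), 0.063, -180, 5)
  , 5, 0.1, -0.9, -0.0, 0, 0, -0.0
-> (np.float64(0.5392739817373943), np.float64(-0.031275213477831375), 0.063, -180, 5)
  , 5, -0.0, -0.9, -0.0, 0, 0, -0.0
```

Request:
{"api": "move_arm", "payload": {"moves": [5, 0.6, 0.5, -0.2, 0, 0, 0, 5, 0.9, 0.2, 0, 0, 0, 0, 5, 0.9, 0.1, 0, 0, 0, 0, 5, 0.9, 0, 0, 0, 0, 0, 5, 0.9, -0.2, 0, 0, 0, 0, 5, 0.9, -0.3, 0, 0, 0, 0, 5, 0.9, -0.4, 0, 0, 0, 0, 5, 0.8, -0.5, 0, 0, 0, 0]}}

```text
clock: 3.6
tool_pos: [0.5711, 0.0335, 0.0655]
orientation: [180.0, 0.1, -180.0]
force: [3.9, 0.9, 0.2]
opening: 0.0499
gripper_force: 1.4
```

Request:
{"api": "move_arm", "payload": {"moves": [5, 0.7, -0.6, 0, 0, 0, 0, 5, 0.6, -0.7, 0, 0, 0, 0, 5, 0.5, -0.8, 0, 0, 0, 0, 5, 0.4, -0.8, 0, 0, 0, 0, 5, 0.3, -0.9, 0, 0, 0, 0, 5, 0.2, -0.8, 0, 0, 0, 0, 5, 0.1, -0.7, 0, 0, 0, 0, 5, 0, -0.5, 0, 0, 0, 0]}}

```text
clock: 4.4
tool_pos: [0.5426, -0.0259, 0.0643]
orientation: [-180.0, -0.1, 179.9]
force: [0.2, -0.1, 0.0]
opening: 0.0501
gripper_force: 0.2
```

```bash
python3 -c "
from h import *
bins(*snap('wrist','w3')); bins(*snap('top'));bins(*snap('scene'));plan([(.539,-.025,.063,-180,5)])"
```

```text
red [ 0.5404 -0.0144] 4199 angle 171.1 r 0.0684
green 0
red [ 0.5374 -0.0146] 73 angle 171.6 r 0.0713
green [ 0.6361 -0.0924] 99 angle -67.3 r 0.073
red [ 0.5433 -0.0144] 119 angle 170.7 r 0.0656
green [ 0.6414 -0.0902] 246 angle -62.8 r 0.0733
now [ 0.543 -0.025  0.064] [-180.    -0.   179.9] t 4.5
-> (0.539, -0.025, 0.063, -180, 5)
  , 5, 0.4, 0.0, 0.1, 0, 0, -0.001
```

Request:
{"api": "move_arm", "payload": {"moves": [5, 0, -0.4, 0, 0, 0, 0, 5, 0, -0.4, 0, 0, 0, 0, 5, 0, -0.1, 0, 0, 0, 0, 5, 0, 0, 0, 0, 0, 0, 5, 0, 0.3, 0, 0, 0, 0, 5, 0, 0, -2, 0, 0, 0, 8.5, 0, 0, -4.5, 0, 0, 0, 8.5, 0, 0, -3, 0, 0, 0]}}

```text
clock: 5.35
tool_pos: [0.5436, -0.0307, 0.1618]
orientation: [-180.0, 0.1, -180.0]
force: [1.7, -0.1, 0.2]
opening: 0.0607
gripper_force: 0.0
```

```bash
python3 -c "
from h import *
bins(*snap('top'));
for o in packs(*snap('top')): 
  if max(o[0],o[1])>.3:print(*o)
plan([(.417,-.378,.15,-190,8.5)])"
```

```text
red [ 0.5369 -0.0222] 94 angle 177.8 r 0.0712
green 20
1.0 0.0 [ 0.509 -0.046] 89.5 [0.038 0.043] [357. 259.]
0.0 0.51 [ 0.425 -0.242] 157.4 [0.036 0.07 ] [436. 293.]
0.53 0.0 [ 0.417 -0.378] 170.6 [0.037 0.07 ] [490. 295.]
0.51 0.0 [0.422 0.356] 11.8 [0.031 0.045] [200. 296.]
now [ 0.546 -0.03   0.164] [ 179.9    0.4 -180. ] t 5.5
-> (0.417, -0.378, 0.15, -190, 8.5)
  , 8.5, 1.4, -3.9, 0.2, 0, 0, 0.019
  , 8.5, 1.4, -3.9, 0.2, 0, 0, 0.019
  , 8.5, 1.3, -3.9, 0.2, 0, 0, 0.019
  , 8.5, 1.2, -3.9, 0.2, 0, 0, 0.019
  , 8.5, 1.1, -4.0, 0.2, 0, 0, 0.019
  , 8.5, 1.1, -4.0, 0.2, 0, 0, 0.019
  , 8.5, 1.0, -4.0, 0.2, 0, 0, 0.019
  , 8.5, 0.9, -4.0, 0.2, 0, 0, 0.019
  , 8.5, 0.8, -4.0, 0.2, 0, 0, 0.019
```

Request:
{"api": "move_arm", "payload": {"moves": [8.5, 1.5, -4.4, 0.2, 0, 0, 0.022, 8.5, 1.5, -4.4, 0.2, 0, 0, 0.022, 8.5, 1.4, -4.4, 0.2, 0, 0, 0.022, 8.5, 1.3, -4.4, 0.2, 0, 0, 0.022, 8.5, 1.2, -4.4, 0.2, 0, 0, 0.022, 8.5, 1.1, -4.4, 0.2, 0, 0, 0.022, 8.5, 1.1, -4.4, 0.2, 0, 0, 0.022, 8.5, 1.0, -4.4, 0, 0, 0, 0.021]}}

```text
clock: 6.25
tool_pos: [0.4143, -0.3755, 0.1448]
orientation: [180.0, -0.0, 169.9]
force: [1.3, -0.6, -0.3]
opening: 0.085
gripper_force: 0.0
```

```bash
python3 -c "
from h import *
for o in packs(*snap('wrist','w4')): 
  if max(o[0],o[1])>.1:print(*o)
plan([(.417,-.378,.05,-190,8.5)])"
```

```text
0.0 0.49 [ 0.427 -0.243] 158.6 [0.036 0.07 ] [475. 218.]
0.48 0.0 [ 0.42  -0.379] 170.5 [0.035 0.071] [316. 237.]
now [ 0.412 -0.38   0.145] [-1.800e+02 -1.000e-01  1.697e+02] t 6.3
-> (0.417, -0.378, 0.05, -190, 8.5)
  , 8.5, -0.1, 0.1, 3.2, 0, 0, -0.002
  , 8.5, -0.1, 0.1, 3.2, 0, 0, -0.002
  , 8.5, -0.1, 0.1, 3.2, 0, 0, -0.002
```

View pics/w4.png

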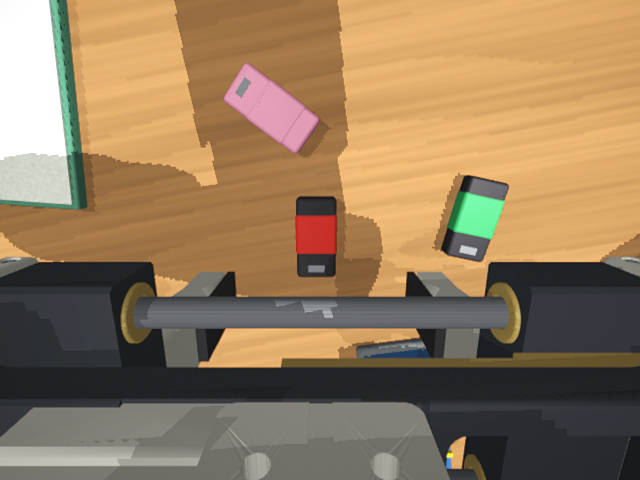

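The red pack sits at (316,237) between the open fingers. Pink is well clear at (272,108), and a green pack is at (475,218).

Request:
{"api": "move_arm", "payload": {"moves": [8.5, -0.3, 0.1, 4.0, 0, 0, 0, 8.5, -0.3, 0, 4.0, 0, 0, 0, 8.5, 0, 0, 3.2, 0, 0, 0, 8.5, 0, 0, 1.6, 0, 0, 0, 8.5, 0, 0, 0.5, 0, 0, 0, 2, 0, 0, 0, 0, 0, 0, 2, 0, 0, 0, 0, 0, 0, 2, 0, 0, 0, 0, 0, 0]}}

```text
clock: 7.1
tool_pos: [0.4224, -0.3746, 0.0138]
orientation: [-180.0, 0.1, 170.0]
force: [0.1, -0.8, 0.1]
opening: 0.0665
gripper_force: 0.0
```

Request:
{"api": "move_arm", "payload": {"moves": [2, 0, 0, 0, 0, 0, 0, 2, 0, 0, -2, 0, 0, 0, 2, 0, 0, -4, 0, 0, 0, 2, 0, 0, -4, 0, 0, 0, 2, 0, 0, -4, 0, 0, 0]}}

```text
clock: 7.6
tool_pos: [0.4213, -0.3743, 0.1548]
orientation: [-180.0, 0.0, 170.0]
force: [1.0, -1.2, -0.1]
opening: 0.0266
gripper_force: 0.0
```

```bash
python3 -c "
from h import *
plan([(.54,-.024,.14,-180,2),(.54,-.024,.048,-180,2)])"
```

```text
now [ 0.421 -0.374  0.155] [-180.    0.  170.] t 7.6
-> (0.54, -0.024, 0.14, -180, 2)
  , 2, -0.6, 4.1, 0.2, 0, 0, -0.019
  , 2, -0.7, 4.0, 0.2, 0, 0, -0.019
  , 2, -0.8, 4.0, 0.2, 0, 0, -0.019
  , 2, -0.9, 4.0, 0.2, 0, 0, -0.019
  , 2, -0.9, 4.0, 0.2, 0, 0, -0.019
  , 2, -1.0, 4.0, 0.2, 0, 0, -0.019
  , 2, -1.1, 4.0, 0.2, 0, 0, -0.019
  , 2, -1.2, 3.9, 0.2, 0, 0, -0.019
  , 2, -1.2, 3.9, 0.2, 0, 0, -0.019
-> (0.54, -0.024, 0.048, -180, 2)
  , 2, 0.0, 0.0, 3.1, 0, 0, -0.0
  , 2, 0.0, 0.0, 3.1, 0, 0, -0.0
  , 2, 0.0, 0.0, 3.1, 0, 0, -0.0
```

The fingers need about 0.8 s to close, so I lifted too early. I'll reopen, check the pack and repeat.

Request:
{"api": "move_arm", "payload": {"moves": [6.5, 0, 0, 0, 0, 0, 0, 6.5, 0, 0, 0, 0, 0, 0, 6.5, 0, 0, 0, 0, 0, 0, 6.5, 0, 0, 0, 0, 0, 0, 6.5, 0, 0, 0, 0, 0, 0, 6.5, 0, 0, 0, 0, 0, 0]}}

```text
clock: 8.2
tool_pos: [0.4212, -0.3742, 0.1518]
orientation: [180.0, -0.1, 170.0]
force: [-0.2, 0.4, 0.4]
opening: 0.064
gripper_force: 0.0
```

```bash
python3 -c "
from h import *
for o in packs(*snap('wrist','w5')): 
  if max(o[0],o[1])>.1:print(*o)
plan([(.419,-.378,.013,-190,8.5)])"
```

```text
0.0 0.49 [ 0.428 -0.244] 157.8 [0.036 0.07 ] [469. 209.]
0.48 0.0 [ 0.419 -0.379] 170.2 [0.035 0.07 ] [313. 227.]
now [ 0.421 -0.374  0.152] [ 1.8e+02 -1.0e-01  1.7e+02] t 8.2
-> (0.419, -0.378, 0.013, -190, 8.5)
  , 8.5, 0.0, -0.1, 3.5, 0, 0, -0.0
  , 8.5, 0.0, -0.1, 3.5, 0, 0, -0.0
  , 8.5, 0.0, -0.1, 3.5, 0, 0, -0.0
  , 8.5, 0.0, -0.1, 3.5, 0, 0, -0.0
```

Request:
{"api": "move_arm", "payload": {"moves": [6.5, 0, -0.2, 4.0, 0, 0, 0, 6.5, 0, -0.2, 4.0, 0, 0, 0, 6.5, 0, 0, 3.7, 0, 0, 0, 6.5, 0, 0, 1.6, 0, 0, 0, 6.5, 0, 0, 0.7, 0, 0, 0, 2, 0, 0, 0, 0, 0, 0, 2, 0, 0, 0, 0, 0, 0, 2, 0, 0, 0, 0, 0, 0]}}

```text
clock: 9.05
tool_pos: [0.4217, -0.3787, 0.0139]
orientation: [-180.0, 0.1, 170.0]
force: [0.7, 0.3, -0.5]
opening: 0.0464
gripper_force: 0.0
```

Request:
{"api": "move_arm", "payload": {"moves": [2, 0, 0, 0, 0, 0, 0, 2, 0, 0, 0, 0, 0, 0, 2, 0, 0, 0, 0, 0, 0, 2, 0, 0, 0, 0, 0, 0, 2, 0, 0, -2, 0, 0, 0, 2, 0, 0, -4, 0, 0, 0, 2, 0, 0, -4, 0, 0, 0, 2, 0, 0, -4, 0, 0, 0]}}

```text
clock: 9.85
tool_pos: [0.4203, -0.378, 0.154]
orientation: [180.0, -0.0, 170.0]
force: [0.5, -1.8, -1.3]
opening: 0.0337
gripper_force: 30.0
```

```bash
python3 -c "
from h import *
plan([(.54,-.024,.14,-180,2),(.54,-.024,.048,-180,2)])"
```

```text
now [ 0.42  -0.378  0.154] [180.  -0. 170.] t 9.8
-> (0.54, -0.024, 0.14, -180, 2)
  , 2, -0.6, 4.1, 0.2, 0, 0, -0.019
  , 2, -0.7, 4.1, 0.2, 0, 0, -0.019
  , 2, -0.8, 4.1, 0.2, 0, 0, -0.019
  , 2, -0.9, 4.1, 0.2, 0, 0, -0.019
  , 2, -0.9, 4.0, 0.2, 0, 0, -0.019
  , 2, -1.0, 4.0, 0.2, 0, 0, -0.019
  , 2, -1.1, 4.0, 0.2, 0, 0, -0.019
  , 2, -1.2, 4.0, 0.2, 0, 0, -0.019
  , 2, -1.3, 4.0, 0.2, 0, 0, -0.019
-> (0.54, -0.024, 0.048, -180, 2)
  , 2, -0.0, 0.0, 3.1, 0, 0, 0.0
  , 2, -0.0, 0.0, 3.1, 0, 0, 0.0
  , 2, -0.0, 0.0, 3.1, 0, 0, 0.0
```

Request:
{"api": "move_arm", "payload": {"moves": [2, -0.8, 4.6, 0.1, 0, 0, -0.022, 2, -0.9, 4.6, 0.1, 0, 0, -0.022, 2, -1.0, 4.6, 0.1, 0, 0, -0.022, 2, -1.0, 4.5, 0.1, 0, 0, -0.022, 2, -1.1, 4.5, 0.1, 0, 0, -0.022, 2, -1.2, 4.5, 0.1, 0, 0, -0.022, 2, -1.2, 4.5, 0.1, 0, 0, -0.022, 2, -1.2, 4.4, 0.1, 0, 0, -0.02]}}

```text
clock: 10.65
tool_pos: [0.5401, -0.0242, 0.1447]
orientation: [180.0, 0.0, 180.0]
force: [1.2, -0.8, -1.0]
opening: 0.0337
gripper_force: 30.0
```

```bash
python3 -c "
from h import *
bins(*snap('wrist','w6'));plan([(.54,-.022,.048,-180,2)])"
```

```text
red [ 0.5396 -0.0234] 2187 angle 178.6 r 0.0684
green [ 0.6251 -0.1013] 76 angle -77.4 r 0.0782
now [ 0.543 -0.019  0.145] [ 1.799e+02  1.000e-01 -1.798e+02] t 10.7
-> (0.54, -0.022, 0.048, -180, 2)
  , 2, 0.1, -0.1, 3.2, 0, 0, 0.001
  , 2, 0.1, -0.1, 3.2, 0, 0, 0.001
  , 2, 0.1, -0.1, 3.2, 0, 0, 0.001
```

View pics/w6.png

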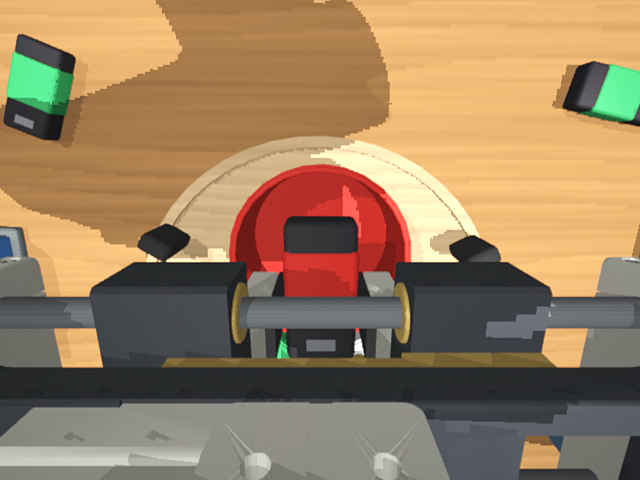

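The held red pack at (320,270) is centred over the red bin, rim centre about (320,245). Next I lower it and release.

Request:
{"api": "move_arm", "payload": {"moves": [2, 0, 0, 3.5, 0, 0, 0, 2, 0, 0, 3.5, 0, 0, 0, 2, 0, 0, 2.0, 0, 0, 0, 2, 0, 0, 0.6, 0, 0, 0, 5, 0, 0, 0, 0, 0, 0, 5, 0, 0, 0, 0, 0, 0, 5, 0, 0, 0, 0, 0, 0, 5, 0, 0, 0, 0, 0, 0]}}

```text
clock: 11.5
tool_pos: [0.5408, -0.0261, 0.0498]
orientation: [180.0, 0.1, 179.9]
force: [-0.8, 0.3, 0.2]
opening: 0.0498
gripper_force: 0.0
```

```bash
python3 -c "
from h import *
for o in packs(*snap('scene')): 
  if max(o[0],o[1])>.3:print(*o)
plan([(.54,-.022,.16,-180,5),(.436,.34,.15,-42,6.5)])"
```

```text
0.0 0.88 [ 0.509 -1.342] 25.1 [0.058 0.105] [68. 79.]
0.0 0.49 [0.433 0.212] 76.2 [0.037 0.071] [398. 264.]
0.5 0.0 [0.44 0.34] 138.2 [0.037 0.071] [439. 293.]
0.0 0.49 [0.564 0.286] 179.5 [0.036 0.072] [391. 313.]
now [ 0.541 -0.026  0.05 ] [1.800e+02 1.000e-01 1.799e+02] t 11.6
-> (0.54, -0.022, 0.16, -180, 5)
  , 5, 0.0, 0.1, -3.7, 0, 0, -0.0
  , 5, 0.0, 0.1, -3.7, 0, 0, -0.0
  , 5, 0.0, 0.1, -3.7, 0, 0, -0.0
-> (0.436, 0.34, 0.15, -42, 6.5)
  , 6.5, 0.5, 1.9, 0.1, 0, 0, -0.127
  , 6.5, 0.3, 2.0, 0.1, 0, 0, -0.127
  , 6.5, 0.1, 2.0, 0.1, 0, 0, -0.127
  , 6.5, -0.2, 2.0, 0.1, 0, 0, -0.127
  , 6.5, -0.4, 1.9, 0.1, 0, 0, -0.127
  , 6.5, -0.7, 1.9, 0.1, 0, 0, -0.127
  , 6.5, -0.9, 1.8, 0.1, 0, 0, -0.127
  , 6.5, -1.1, 1.6, 0.1, 0, 0, -0.127
  , 6.5, -1.3, 1.5, 0.1, 0, 0, -0.127
  , 6.5, -1.5, 1.3, 0.1, 0, 0, -0.127
  , 6.5, -1.7, 1.1, 0.1, 0, 0, -0.127
  , 6.5, -1.8, 0.9, 0.1, 0, 0, -0.127
  , 6.5, -1.9, 0.6, 0.1, 0, 0, -0.127
  , 6.5, -1.9, 0.4, 0.1, 0, 0, -0.127
  , 6.5, -2.0, 0.2, 0.1, 0, 0, -0.127
  , 6.5, -2.0, -0.1, 0.1, 0, 0, -0.127
  , 6.5, -2.0, -0.4, 0.1, 0, 0, -0.127
  , 6.5, -1.9, -0.6, 0.1, 0, 0, -0.127
  , 6.5, -1.8, -0.8, 0.1, 0, 0, -0.127
```

Request:
{"api": "move_arm", "payload": {"moves": [5, 0, 0, -4, 0, 0, 0, 6.5, 0, 0, -4.5, 0, 0, 0, 6.5, 0.5, 2.4, -3, 0, 0, -0.145, 6.5, 0.2, 2.4, 0, 0, 0, -0.145, 6.5, -0.1, 2.4, 0, 0, 0, -0.145, 6.5, -0.5, 2.4, 0, 0, 0, -0.145, 6.5, -0.9, 2.3, 0, 0, 0, -0.145, 6.5, -1.2, 2.1, 0, 0, 0, -0.145]}}

```text
clock: 12.35
tool_pos: [0.508, 0.1173, 0.1643]
orientation: [-180.0, 0.1, -129.9]
force: [0.5, 0.8, 0.7]
opening: 0.0653
gripper_force: 0.0
```

```bash
python3 -c "
from h import *
plan([(.438,.34,.15,-42,6.5)])"
```

```text
now [0.508 0.117 0.164] [-1.800e+02  1.000e-01 -1.299e+02] t 12.3
-> (0.438, 0.34, 0.15, -42, 6.5)
  , 6.5, -1.1, 1.6, 0.1, 0, 0, -0.128
  , 6.5, -1.3, 1.5, 0.1, 0, 0, -0.128
  , 6.5, -1.4, 1.3, 0.1, 0, 0, -0.128
  , 6.5, -1.6, 1.1, 0.1, 0, 0, -0.128
  , 6.5, -1.7, 0.9, 0.1, 0, 0, -0.128
  , 6.5, -1.8, 0.7, 0.1, 0, 0, -0.128
  , 6.5, -1.9, 0.5, 0.1, 0, 0, -0.128
  , 6.5, -1.9, 0.2, 0.1, 0, 0, -0.128
  , 6.5, -1.9, -0.0, 0.1, 0, 0, -0.128
  , 6.5, -1.9, -0.3, 0.1, 0, 0, -0.128
  , 6.5, -1.9, -0.5, 0.1, 0, 0, -0.128
  , 6.5, -1.8, -0.8, 0.1, 0, 0, -0.128
```

Request:
{"api": "move_arm", "payload": {"moves": [6.5, -1.1, 1.6, 0.1, 0, 0, -0.128, 6.5, -1.3, 1.5, 0.1, 0, 0, -0.128, 6.5, -1.4, 1.3, 0.1, 0, 0, -0.128, 6.5, -1.6, 1.1, 0.1, 0, 0, -0.128, 6.5, -1.7, 0.9, 0.1, 0, 0, -0.128, 6.5, -1.8, 0.7, 0.1, 0, 0, -0.128, 6.5, -1.9, 0.5, 0.1, 0, 0, -0.128, 6.5, -1.9, 0.2, 0.1, 0, 0, -0.128]}}

```text
clock: 13.15
tool_pos: [0.4628, 0.2655, 0.1561]
orientation: [-180.0, 0.0, -71.2]
force: [0.2, -0.1, 0.2]
opening: 0.0652
gripper_force: 0.0
```

Request:
{"api": "move_arm", "payload": {"moves": [6.5, -1.9, 0, 0.1, 0, 0, -0.128, 6.5, -1.9, -0.3, 0.1, 0, 0, -0.128, 6.5, -1.9, -0.5, 0.1, 0, 0, -0.128, 6.5, -1.8, -0.8, 0.1, 0, 0, -0.128]}}

```text
clock: 13.55
tool_pos: [0.4395, 0.3394, 0.1521]
orientation: [-179.9, 0.0, -41.9]
force: [0.2, -1.2, -0.4]
opening: 0.065
gripper_force: 0.0
```

```bash
python3 -c "
from h import *
for o in packs(*snap('wrist','w7')): 
  if max(o[0],o[1])>.1:print(*o)
plan([(.438,.34,.013,-42,6.5)])"
```

```text
0.0 0.47 [0.563 0.285] 179.4 [0.035 0.07 ] [268.  68.]
0.0 0.47 [0.431 0.211] 78.1 [0.035 0.07 ] [447. 133.]
0.25 0.0 [0.438 0.338] 139.0 [0.035 0.071] [324. 228.]
now [0.439 0.342 0.152] [-179.9    0.   -41.4] t 13.6
-> (0.438, 0.34, 0.013, -42, 6.5)
  , 6.5, 0.0, 0.1, 3.5, 0, 0, 0.003
  , 6.5, 0.0, 0.1, 3.5, 0, 0, 0.003
  , 6.5, 0.0, 0.1, 3.5, 0, 0, 0.003
  , 6.5, 0.0, 0.1, 3.5, 0, 0, 0.003
```

Request:
{"api": "move_arm", "payload": {"moves": [6.5, 0, 0.1, 4.0, 0, 0, 0, 6.5, 0, 0, 4.0, 0, 0, 0, 6.5, 0, 0, 3.6, 0, 0, 0, 6.5, 0, 0, 1.8, 0, 0, 0, 6.5, 0, 0, 0.5, 0, 0, 0, 2, 0, 0, 0, 0, 0, 0, 2, 0, 0, 0, 0, 0, 0, 2, 0, 0, 0, 0, 0, 0]}}

```text
clock: 14.4
tool_pos: [0.4397, 0.3388, 0.0141]
orientation: [-179.8, 0.0, -42.2]
force: [1.2, 0.4, -0.2]
opening: 0.0468
gripper_force: 0.0
```

Request:
{"api": "move_arm", "payload": {"moves": [2, 0, 0, 0, 0, 0, 0, 2, 0, 0, 0, 0, 0, 0, 2, 0, 0, 0, 0, 0, 0, 2, 0, 0, 0, 0, 0, 0, 2, 0, 0, -2, 0, 0, 0, 2, 0, 0, -4, 0, 0, 0, 2, 0, 0, -4, 0, 0, 0, 2, 0, 0, -4, 0, 0, 0]}}

```text
clock: 15.2
tool_pos: [0.4388, 0.3376, 0.1541]
orientation: [180.0, 0.0, -42.2]
force: [0.8, 1.7, -0.7]
opening: 0.034
gripper_force: 30.0
```

```bash
python3 -c "
from h import *
bins(*snap('top'))
plan([(.54,-.022,.15,-42,2)],smax=4.9)"
```

```text
red [ 0.5375 -0.0224] 258 angle 177.9 r 0.0705
green [ 0.6428 -0.0883] 265 angle -61.2 r 0.0723
now [0.441 0.34  0.161] [-179.5   -0.   -42.1] t 15.2
-> (0.54, -0.022, 0.15, -42, 2)
  , 2, 3.9, 2.5, 0.1, 0, 0, -0.0
  , 2, 3.9, 2.5, 0.1, 0, 0, -0.0
  , 2, 3.9, 2.5, 0.1, 0, 0, -0.0
  , 2, 3.9, 2.5, 0.1, 0, 0, -0.0
  , 2, 3.9, 2.5, 0.1, 0, 0, -0.0
  , 2, 3.9, 2.5, 0.1, 0, 0, -0.0
  , 2, 3.9, 2.5, 0.1, 0, 0, -0.0
  , 2, 3.9, 2.5, 0.1, 0, 0, -0.0
```

Request:
{"api": "move_arm", "payload": {"moves": [2, 3.95, 2.5, 0.1, 0, 0, 0, 2, 3.95, 2.5, 0.1, 0, 0, 0, 2, 3.95, 2.5, 0.1, 0, 0, 0, 2, 3.95, 2.5, 0.1, 0, 0, 0, 2, 3.95, 2.5, 0.1, 0, 0, 0, 2, 3.95, 2.5, 0.1, 0, 0, 0, 2, 3.95, 2.5, 0.1, 0, 0, 0, 2, 3.95, 2.5, 0.1, 0, 0, 0]}}

```text
clock: 16.05
tool_pos: [0.5389, -0.0244, 0.1446]
orientation: [-180.0, -0.0, -42.2]
force: [1.5, 0.4, 0.5]
opening: 0.0342
gripper_force: 30.0
```

Request:
{"api": "move_arm", "payload": {"moves": [2, 0, 0, 0, 0, 0, 0, 2, 0, 0, 3.5, 0, 0, 0, 2, 0, 0, 3, 0, 0, 0, 2, 0, 0, 1.6, 0, 0, 0, 2, 0, 0, 0, 0, 0, 0, 5, 0, 0, 0, 0, 0, 0, 5, 0, 0, 0, 0, 0, 0, 5, 0, 0, 0, 0, 0, 0]}}

```text
clock: 16.85
tool_pos: [0.5392, -0.0223, 0.0643]
orientation: [-179.9, -0.0, -42.2]
force: [-0.6, 0.9, 0.4]
opening: 0.0485
gripper_force: 0.0
```

Request:
{"api": "move_arm", "payload": {"moves": [5, 0, 0, 0, 0, 0, 0, 5, 0, 0, -3, 0, 0, 0, 5, 0, 0, -4, 0, 0, 0, 5, 0, 0, -3, 0, 0, 0]}}

```text
clock: 17.25
tool_pos: [0.5392, -0.0226, 0.166]
orientation: [-179.9, -0.1, -42.2]
force: [0.4, 0.8, -0.2]
opening: 0.0498
gripper_force: 0.0
```

```bash
cat >> h.py <<'E'
def inbin(p,d,m,c,r=.048):
    """colour and height of what lies inside a bin at c"""
    P=cloud(d,m); k=(np.hypot(P[...,0]-c[0],P[...,1]-c[1])<r)&(d>0)&(P[...,2]<.1)
    print('in bin: n',k.sum(),'z pct',np.round(np.percentile(P[k][:,2],[2,25,50,75,98]),3))
E
python3 -c "
from h import *
a=snap('wrist','w8');bins(*a);inbin(*a,(.54,-.023)); bins(*snap('top'))
plan([(.64,-.088,.15,-42,2)],smax=4.9)"
```

```text
red [ 0.5412 -0.0239] 2201 angle 179.1 r 0.0669
green [ 0.6452 -0.0893] 3050 angle -59.9 r 0.0743
in bin: n 9563 z pct [0.029 0.03  0.047 0.066 0.068]
red [ 0.5366 -0.0221] 81 angle 177.7 r 0.0714
green [ 0.6429 -0.0894] 68 angle -61.5 r 0.0732
now [ 0.541 -0.022  0.169] [-179.6   -0.3  -42.2] t 17.4
-> (0.64, -0.088, 0.15, -42, 2)
  , 2, 3.9, -0.6, 0.6, 0, 0, -0.001
  , 2, 3.9, -0.6, 0.6, 0, 0, -0.001
  , 2, 3.9, -0.6, 0.6, 0, 0, -0.001
```

View pics/w8.png

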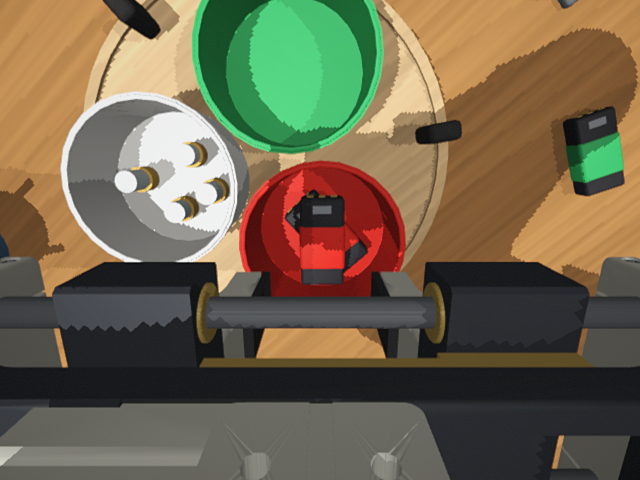

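Both red packs lie stacked in the red bin, at (325,240). Now the green bin, at (290,75).

Request:
{"api": "move_arm", "payload": {"moves": [5, 2.0, -0.4, 0, 0, 0, -0.123, 5, 2.0, -0.6, 0, 0, 0, -0.123, 5, 2.0, -0.3, 0, 0, 0, -0.123, 5, 2.0, 0.4, 0, 0, 0, -0.123, 5, 1.9, 0.7, 0, 0, 0, -0.123, 5, 1.8, 1.1, 0, 0, 0, -0.122, 5, 0, 0, 0, 0, 0, 0]}}

```text
clock: 18.05
tool_pos: [0.6468, -0.0831, 0.1626]
orientation: [180.0, 0.0, 0.1]
force: [-0.8, 0.6, -0.5]
opening: 0.05
gripper_force: 0.0
```

```bash
python3 -c "
from h import *
bins(*snap('wrist'))
plan([(.643,-.089,.063,0,5)])"
```

```text
red [ 0.5402 -0.0255] 275 angle -179.6 r 0.0679
green [ 0.6469 -0.0897] 2105 angle -59.0 r 0.0755
now [ 0.646 -0.083  0.163] [-1.8e+02  1.0e-01 -1.0e-01] t 18.1
-> (0.643, -0.089, 0.063, 0, 5)
  , 5, -0.1, 0.2, 3.3, 0, 0, -0.001
  , 5, -0.1, 0.2, 3.3, 0, 0, -0.001
  , 5, -0.1, 0.2, 3.3, 0, 0, -0.001
```

Request:
{"api": "move_arm", "payload": {"moves": [5, -0.1, 0.6, 3.5, 0, 0, 0, 5, 0, 0, 3.5, 0, 0, 0, 5, 0, 0, 2.2, 0, 0, 0, 5, 0, 0, 0.7, 0, 0, 0, 5, -0.6, 0.3, 0, 0, 0, 0, 5, -0.8, 0.3, 0, 0, 0, 0, 5, -0.9, 0.2, 0, 0, 0, 0, 5, -0.9, 0.1, 0, 0, 0, 0]}}

```text
clock: 18.9
tool_pos: [0.6133, -0.0954, 0.0663]
orientation: [-179.9, -0.3, -0.0]
force: [1.6, 15.1, 1.5]
opening: 0.0498
gripper_force: 6.6
```

```bash
python3 -c "
from h import *
c=np.array([.611,-.025]);o=ctrl.get_obs()['tool_pos'];a0=np.degrees(np.arctan2(o[1]-c[1],o[0]-c[0]));print(a0,np.hypot(*(o[:2]-c)))
plan([(*np.round(c+.071*np.array([np.cos(a),np.sin(a)]),4),.063,0,5) for a in np.radians(np.linspace(a0,-188,15))[1:]])"
```

```text
-88.16521824106974 0.07046819368124806
now [ 0.613 -0.095  0.066] [-179.9   -0.3   -0. ] t 18.9
-> (np.float64(0.6044), np.float64(-0.0957), 0.063, 0, 5)
  , 5, -0.9, 0.0, 0.3, 0, 0, -0.0
-> (np.float64(0.5957), np.float64(-0.0943), 0.063, 0, 5)
  , 5, -0.9, -0.1, -0.0, 0, 0, -0.0
-> (np.float64(0.5872), np.float64(-0.0919), 0.063, 0, 5)
  , 5, -0.8, -0.2, -0.0, 0, 0, -0.0
-> (np.float64(0.5791), np.float64(-0.0884), 0.063, 0, 5)
  , 5, -0.8, -0.3, -0.0, 0, 0, -0.0
-> (np.float64(0.5715), np.float64(-0.084), 0.063, 0, 5)
  , 5, -0.8, -0.4, -0.0, 0, 0, -0.0
-> (np.float64(0.5645), np.float64(-0.0786), 0.063, 0, 5)
  , 5, -0.7, -0.5, -0.0, 0, 0, -0.0
-> (np.float64(0.5582), np.float64(-0.0724), 0.063, 0, 5)
  , 5, -0.6, -0.6, -0.0, 0, 0, -0.0
-> (np.float64(0.5527), np.float64(-0.0655), 0.063, 0, 5)
  , 5, -0.6, -0.7, -0.0, 0, 0, -0.0
-> (np.float64(0.5481), np.float64(-0.058), 0.063, 0, 5)
  , 5, -0.5, -0.7, -0.0, 0, 0, -0.0
-> (np.float64(0.5445), np.float64(-0.0499), 0.063, 0, 5)
  , 5, -0.4, -0.8, -0.0, 0, 0, -0.0
-> (np.float64(0.5419), np.float64(-0.0414), 0.063, 0, 5)
  , 5, -0.3, -0.8, -0.0, 0, 0, -0.0
-> (np.float64(0.5404), np.float64(-0.0327), 0.063, 0, 5)
  , 5, -0.2, -0.9, -0.0, 0, 0, -0.0
-> (np.float64(0.54), np.float64(-0.0239), 0.063, 0, 5)
  , 5, -0.0, -0.9, -0.0, 0, 0, -0.0
-> (np.float64(0.5407), np.float64(-0.0151), 0.063, 0, 5)
  , 5, 0.1, -0.9, -0.0, 0, 0, -0.0
```

Request:
{"api": "move_arm", "payload": {"moves": [5, -0.5, -0.4, 0, 0, 0, 0, 5, -0.9, -0.2, 0, 0, 0, 0, 5, -0.8, -0.2, 0, 0, 0, 0, 5, -0.8, -0.3, 0, 0, 0, 0, 5, -0.8, -0.4, 0, 0, 0, 0, 5, -0.7, -0.5, 0, 0, 0, 0, 5, -0.6, -0.6, 0, 0, 0, 0, 5, -0.6, -0.7, 0, 0, 0, 0]}}

```text
clock: 19.7
tool_pos: [0.5554, -0.0635, 0.0648]
orientation: [180.0, -0.0, 0.0]
force: [0.8, -0.7, 0.5]
opening: 0.0497
gripper_force: 0.5
```

```bash
python3 -c "
from h import *
bins(*snap('wrist'));bins(*snap('top'))
plan([(.54,-.017,.063,0,5,1)])"
```

```text
red [0.6   0.043] 4830 angle 96.7 r 0.0685
green [ 0.5585 -0.0726] 4182 angle -136.2 r 0.0687
red 0
green [ 0.551  -0.0674] 73 angle -143.4 r 0.071
now [ 0.554 -0.063  0.064] [-1.8e+02  1.0e-01  1.0e-01] t 19.8
-> (0.54, -0.017, 0.063, 0, 5, 1)
  , 5, -1.4, -4.6, 0.1, 0, 0, 0.001
```

Request:
{"api": "move_arm", "payload": {"moves": [5, -0.5, -0.7, 0, 0, 0, 0, 5, -0.4, -0.8, 0, 0, 0, 0, 5, -0.3, -0.8, 0, 0, 0, 0, 5, -0.2, -0.8, 0, 0, 0, 0, 5, 0, -0.7, 0, 0, 0, 0, 5, 0.1, -0.5, 0, 0, 0, 0, 5, 0.1, -0.4, 0, 0, 0, 0, 5, 0, 0, 0, 0, 0, 0]}}

```text
clock: 20.6
tool_pos: [0.5437, -0.0163, 0.0644]
orientation: [-180.0, 0.0, 0.0]
force: [-0.5, -0.4, 0.4]
opening: 0.0503
gripper_force: 0.0
```

```bash
python3 -c "
from h import *
bins(*snap('top'));bins(*snap('scene'))
plan([(.54,-.017,.063,0,5,1)])"
```

```text
red [0.6475 0.0367] 90 angle 57.4 r 0.0733
green [ 0.537  -0.0232] 76 angle 178.5 r 0.071
red [0.6518 0.0372] 285 angle 54.8 r 0.0761
green [ 0.543  -0.0216] 107 angle 177.0 r 0.0651
now [ 0.543 -0.017  0.064] [-180.    0.    0.] t 20.7
-> (0.54, -0.017, 0.063, 0, 5, 1)
  , 5, -0.3, 0.0, 0.1, 0, 0, 0.0
```

Request:
{"api": "move_arm", "payload": {"moves": [5, -0.2, 0.4, -2, 0, 0, 0, 5, 0, 0, -4, 0, 0, 0, 6.5, 0, 0, -4, 0, 0, 0, 6.5, 0.2, -4.2, 0, 0, 0, 0, 6.5, 0.2, -4.2, 0, 0, 0, 0]}}

```text
clock: 21.2
tool_pos: [0.5461, 0.0633, 0.1662]
orientation: [-179.9, -0.2, -0.2]
force: [0.4, 0.2, -0.5]
opening: 0.0636
gripper_force: 0.0
```

```bash
python3 -c "
from h import *
a=snap('scene');bins(*a);b=snap('top');bins(*b)
for q in(a,b):
  P=cloud(q[1],q[2])
  for nm,lo,hi in(('scanner',(.55,.3),(.75,.45)),('cup',(.62,.14),(.85,.3))):
    k=(P[...,2]>.06)&(P[...,2]<.13)&(P[...,0]>lo[0])&(P[...,0]<hi[0])&(P[...,1]>lo[1])&(P[...,1]<hi[1]); w=P[k]
    print(nm,k.sum(),np.round(np.percentile(w,[1,99],axis=0),3).tolist() if k.any() else '')
  for o in packs(*q):
    if o[1]>.3: print(*o)
plan([(.563,.285,.16,0,6.5)])"
```

```text
red [0.6518 0.0374] 289 angle 54.9 r 0.0762
green [ 0.5425 -0.022 ] 209 angle 177.4 r 0.0656
red [0.6475 0.0354] 88 angle 56.8 r 0.0721
green [ 0.5373 -0.0233] 163 angle 178.6 r 0.0708
scanner 855 [[0.652, 0.377, 0.062], [0.687, 0.435, 0.129]]
cup 965 [[0.712, 0.213, 0.061], [0.788, 0.289, 0.127]]
0.0 0.87 [ 0.509 -1.34 ] 20.3 [0.06  0.108] [69. 79.]
0.0 0.56 [ 0.431 -0.243] 156.4 [0.041 0.065] [273. 187.]
0.0 0.49 [0.433 0.212] 77.8 [0.037 0.072] [398. 264.]
0.0 0.48 [0.565 0.286] 0.0 [0.036 0.071] [391. 314.]
scanner 537 [[0.644, 0.374, 0.061], [0.68, 0.432, 0.13]]
cup 548 [[0.706, 0.211, 0.061], [0.783, 0.287, 0.125]]
0.0 0.53 [ 0.424 -0.241] 159.1 [0.036 0.07 ] [436. 293.]
0.0 0.49 [0.428 0.211] 77.2 [0.035 0.07 ] [256. 293.]
now [0.546 0.066 0.165] [-1.799e+02 -1.000e-01  1.000e-01] t 21.3
-> (0.563, 0.285, 0.16, 0, 6.5)
  , 6.5, 0.3, -4.4, 0.1, 0, 0, 0.001
  , 6.5, 0.3, -4.4, 0.1, 0, 0, 0.001
  , 6.5, 0.3, -4.4, 0.1, 0, 0, 0.001
  , 6.5, 0.3, -4.4, 0.1, 0, 0, 0.001
  , 6.5, 0.3, -4.4, 0.1, 0, 0, 0.001
```

Request:
{"api": "move_arm", "payload": {"moves": [6.5, 0.3, -4.4, 0.1, 0, 0, 0, 6.5, 0.3, -4.4, 0.1, 0, 0, 0, 6.5, 0.3, -4.4, 0.1, 0, 0, 0, 6.5, 0.3, -4.4, 0.1, 0, 0, 0, 6.5, 0.3, -4.4, 0.1, 0, 0, 0, 6.5, 0, 0, 0, 0, 0, 0]}}

```text
clock: 21.9
tool_pos: [0.5607, 0.2872, 0.1586]
orientation: [180.0, 0.0, 0.2]
force: [-0.2, -1.2, 0.4]
opening: 0.0651
gripper_force: 0.0
```

```bash
python3 -c "
from h import *
for o in packs(*snap('wrist')):
    if o[1]>.1: print(*o)
plan([(.564,.285,.013,0,6.5)])"
```

```text
0.0 0.47 [0.563 0.284] 179.6 [0.035 0.071] [325. 225.]
0.0 0.28 [0.443 0.229] 98.7 [0.026 0.041] [381. 346.]
now [0.56  0.285 0.158] [1.8e+02 1.0e-01 2.0e-01] t 21.9
-> (0.564, 0.285, 0.013, 0, 6.5)
  , 6.5, 0.1, -0.0, 3.6, 0, 0, 0.001
  , 6.5, 0.1, -0.0, 3.6, 0, 0, 0.001
  , 6.5, 0.1, -0.0, 3.6, 0, 0, 0.001
  , 6.5, 0.1, -0.0, 3.6, 0, 0, 0.001
```

Request:
{"api": "move_arm", "payload": {"moves": [6.5, 0.2, 0.1, 4.2, 0, 0, 0, 6.5, 0, 0.1, 4.2, 0, 0, 0, 6.5, 0, 0, 3.6, 0, 0, 0, 6.5, 0, 0, 1.9, 0, 0, 0, 6.5, 0, 0, 0.6, 0, 0, 0, 2, 0, 0, 0, 0, 0, 0, 2, 0, 0, 0, 0, 0, 0, 2, 0, 0, 0, 0, 0, 0]}}

```text
clock: 22.75
tool_pos: [0.5634, 0.2816, 0.0162]
orientation: [-179.9, -0.1, 0.0]
force: [0.1, 0.2, 1.1]
opening: 0.0464
gripper_force: 0.0
```

Request:
{"api": "move_arm", "payload": {"moves": [2, 0, 0, 0, 0, 0, 0, 2, 0, 0, 0, 0, 0, 0, 2, 0, 0, 0, 0, 0, 0, 2, 0, 0, 0, 0, 0, 0, 2, 0, 0, -2, 0, 0, 0, 2, 0, 0, -4, 0, 0, 0, 2, 0, 0, -4, 0, 0, 0, 2, 0, 0, -4, 0, 0, 0]}}

```text
clock: 23.55
tool_pos: [0.5621, 0.2809, 0.1559]
orientation: [180.0, 0.0, 0.0]
force: [0.3, 0.8, -0.7]
opening: 0.0334
gripper_force: 30.0
```

```bash
python3 -c "
from h import *
bins(*snap('scene'))
plan([(.54,-.023,.15,0,2)],smax=4.5)"
```

```text
red [0.6519 0.0372] 291 angle 54.8 r 0.0761
green [ 0.542  -0.0219] 224 angle 177.3 r 0.066
now [0.565 0.283 0.164] [-1.797e+02 -5.000e-01  1.000e-01] t 23.6
-> (0.54, -0.023, 0.15, 0, 2)
  , 2, -0.4, 4.4, 0.2, 0, 0, 0.0
  , 2, -0.4, 4.4, 0.2, 0, 0, 0.0
  , 2, -0.4, 4.4, 0.2, 0, 0, 0.0
  , 2, -0.4, 4.4, 0.2, 0, 0, 0.0
  , 2, -0.4, 4.4, 0.2, 0, 0, 0.0
  , 2, -0.4, 4.4, 0.2, 0, 0, 0.0
  , 2, -0.4, 4.4, 0.2, 0, 0, 0.0
```

Request:
{"api": "move_arm", "payload": {"moves": [2, -0.3, 4.35, 0.1, 0, 0, 0, 2, -0.3, 4.35, 0.1, 0, 0, 0, 2, -0.3, 4.35, 0.1, 0, 0, 0, 2, -0.3, 4.35, 0.1, 0, 0, 0, 2, -0.3, 4.35, 0.1, 0, 0, 0, 2, -0.3, 4.35, 0.1, 0, 0, 0, 2, -0.3, 4.35, 0.1, 0, 0, 0, 2, 0, 0, 0, 0, 0, 0]}}

```text
clock: 24.4
tool_pos: [0.5401, -0.0273, 0.1472]
orientation: [180.0, 0.1, -0.2]
force: [0.4, 0.1, 0.2]
opening: 0.034
gripper_force: 30.0
```

Request:
{"api": "move_arm", "payload": {"moves": [2, 0, 0, 4, 0, 0, 0, 2, 0, 0, 3.5, 0, 0, 0, 2, 0, 0, 1.8, 0, 0, 0, 2, 0, 0, 0.6, 0, 0, 0, 5, 0, 0, 0, 0, 0, 0, 5, 0, 0, 0, 0, 0, 0, 5, 0, 0, 0, 0, 0, 0, 5, 0, 0, 0, 0, 0, 0]}}

```text
clock: 25.2
tool_pos: [0.5423, -0.0231, 0.0497]
orientation: [-180.0, -0.1, 0.0]
force: [-0.6, 0.0, -0.7]
opening: 0.0498
gripper_force: 0.0
```

```bash
python3 -c "
from h import *
for o in packs(*snap('scene')):
    if o[1]>.3: print(*o)
plan([(.54,-.023,.165,0,5),(.43,.211,.15,-103,6.5)],smax=4.5)"
```

```text
0.0 0.88 [ 0.512 -1.342] 27.4 [0.06  0.107] [68. 80.]
0.0 0.44 [ 0.438 -0.246] 167.7 [0.035 0.053] [270. 187.]
0.0 0.49 [0.432 0.212] 79.4 [0.039 0.072] [398. 264.]
now [ 0.542 -0.023  0.05 ] [-1.8e+02 -1.0e-01  0.0e+00] t 25.2
-> (0.54, -0.023, 0.165, 0, 5)
  , 5, -0.1, -0.0, -3.8, 0, 0, 0.0
  , 5, -0.1, -0.0, -3.8, 0, 0, 0.0
  , 5, -0.1, -0.0, -3.8, 0, 0, 0.0
-> (0.43, 0.211, 0.15, -103, 6.5)
  , 6.5, -0.8, -1.7, 0.1, 0, 0, 0.128
  , 6.5, -1.0, -1.6, 0.1, 0, 0, 0.128
  , 6.5, -1.2, -1.4, 0.1, 0, 0, 0.128
  , 6.5, -1.4, -1.3, 0.1, 0, 0, 0.128
  , 6.5, -1.5, -1.1, 0.1, 0, 0, 0.128
  , 6.5, -1.6, -0.9, 0.1, 0, 0, 0.128
  , 6.5, -1.7, -0.7, 0.1, 0, 0, 0.128
  , 6.5, -1.8, -0.4, 0.1, 0, 0, 0.128
  , 6.5, -1.8, -0.2, 0.1, 0, 0, 0.128
  , 6.5, -1.8, 0.0, 0.1, 0, 0, 0.128
  , 6.5, -1.8, 0.3, 0.1, 0, 0, 0.128
  , 6.5, -1.8, 0.5, 0.1, 0, 0, 0.128
  , 6.5, -1.7, 0.7, 0.1, 0, 0, 0.128
  , 6.5, -1.6, 0.9, 0.1, 0, 0, 0.128
```

```bash
python3 -c "
from h import *
plan([(.541,-.023,.165,0,5),(.427,-.243,.15,-22,6.5)],smax=4.5)"
```

```text
now [ 0.542 -0.023  0.05 ] [-1.8e+02 -1.0e-01  0.0e+00] t 25.2
-> (0.541, -0.023, 0.165, 0, 5)
  , 5, -0.0, -0.0, -3.8, 0, 0, 0.0
  , 5, -0.0, -0.0, -3.8, 0, 0, 0.0
  , 5, -0.0, -0.0, -3.8, 0, 0, 0.0
-> (0.427, -0.243, 0.15, -22, 6.5)
  , 6.5, -1.9, 3.7, 0.3, 0, 0, 0.064
  , 6.5, -1.7, 3.8, 0.3, 0, 0, 0.064
  , 6.5, -1.4, 3.9, 0.3, 0, 0, 0.064
  , 6.5, -1.2, 4.0, 0.3, 0, 0, 0.064
  , 6.5, -0.9, 4.0, 0.3, 0, 0, 0.064
  , 6.5, -0.7, 4.1, 0.3, 0, 0, 0.064
```

Request:
{"api": "move_arm", "payload": {"moves": [5, 0, 0, -4, 0, 0, 0, 5, 0, 0, -4, 0, 0, 0, 6.5, 0, 0, -3.5, 0, 0, 0, 6.5, -1.9, 3.7, 0.3, 0, 0, 0.064, 6.5, -1.7, 3.8, 0.3, 0, 0, 0.064, 6.5, -1.4, 3.9, 0.3, 0, 0, 0.064, 6.5, -1.2, 4.0, 0.3, 0, 0, 0.064, 6.5, -0.9, 4.0, 0.3, 0, 0, 0.064]}}

```text
clock: 26.05
tool_pos: [0.4453, -0.2088, 0.1492]
orientation: [-180.0, -0.1, -18.4]
force: [0.8, -0.7, 0.0]
opening: 0.0648
gripper_force: 0.0
```

Request:
{"api": "move_arm", "payload": {"moves": [6.5, -0.7, 4.1, 0.3, 0, 0, 0.064, 6.5, 0, 0, 0, 0, 0, 0]}}

```text
clock: 26.25
tool_pos: [0.424, -0.247, 0.1456]
orientation: [180.0, 0.0, -22.3]
force: [0.4, 0.7, 0.7]
opening: 0.0648
gripper_force: 0.0
```

```bash
python3 -c "
from h import *
for o in packs(*snap('wrist')):
    if o[1]>.1: print(*o)
plan([(.427,-.243,.013,-22,6.5)]);bins(*snap('scene'))"
```

```text
0.0 0.48 [ 0.427 -0.243] 156.8 [0.035 0.071] [316. 228.]
now [ 0.425 -0.246  0.146] [-180.    -0.   -22.2] t 26.3
-> (0.427, -0.243, 0.013, -22, 6.5)
  , 6.5, 0.0, -0.1, 4.4, 0, 0, -0.001
  , 6.5, 0.0, -0.1, 4.4, 0, 0, -0.001
  , 6.5, 0.0, -0.1, 4.4, 0, 0, -0.001
red [0.6518 0.0373] 293 angle 54.9 r 0.0761
green [ 0.542  -0.0219] 225 angle 177.3 r 0.0661
```

Request:
{"api": "move_arm", "payload": {"moves": [6.5, 0.1, -0.2, 4.0, 0, 0, 0, 6.5, 0, 0, 4.0, 0, 0, 0, 6.5, 0, 0, 3.0, 0, 0, 0, 6.5, 0, 0, 1.7, 0, 0, 0, 6.5, 0, 0, 0.5, 0, 0, 0, 2, 0, 0, 0, 0, 0, 0, 2, 0, 0, 0, 0, 0, 0, 2, 0, 0, 0, 0, 0, 0]}}

```text
clock: 27.15
tool_pos: [0.4293, -0.2427, 0.0148]
orientation: [-180.0, -0.1, -22.0]
force: [0.7, 0.1, 0.1]
opening: 0.0465
gripper_force: 0.0
```

Request:
{"api": "move_arm", "payload": {"moves": [2, 0, 0, 0, 0, 0, 0, 2, 0, 0, 0, 0, 0, 0, 2, 0, 0, 0, 0, 0, 0, 2, 0, 0, 0, 0, 0, 0, 2, 0, 0, -2, 0, 0, 0, 2, 0, 0, -4, 0, 0, 0, 2, 0, 0, -4, 0, 0, 0, 2, 0, 0, -4, 0, 0, 0]}}

```text
clock: 27.95
tool_pos: [0.4277, -0.2427, 0.1551]
orientation: [-180.0, 0.0, -22.0]
force: [1.8, -0.3, -1.9]
opening: 0.0336
gripper_force: 30.0
```

```bash
python3 -c "
from h import *
plan([(.541,-.023,.15,-30,2)],smax=4.5)"
```

```text
now [ 0.428 -0.243  0.155] [-180.    0.  -22.] t 27.9
-> (0.541, -0.023, 0.15, -30, 2)
  , 2, 0.4, -4.1, 0.1, 0, 0, 0.023
  , 2, 0.3, -4.1, 0.1, 0, 0, 0.023
  , 2, 0.2, -4.1, 0.1, 0, 0, 0.023
  , 2, 0.1, -4.1, 0.1, 0, 0, 0.023
  , 2, -0.0, -4.1, 0.1, 0, 0, 0.023
  , 2, -0.1, -4.1, 0.1, 0, 0, 0.023
```

Request:
{"api": "move_arm", "payload": {"moves": [2, 0.4, -4.1, 0.1, 0, 0, 0.023, 2, 0.3, -4.1, 0.1, 0, 0, 0.023, 2, 0.2, -4.1, 0.1, 0, 0, 0.023, 2, 0.1, -4.1, 0.1, 0, 0, 0.023, 2, 0, -4.1, 0.1, 0, 0, 0.023, 2, -0.1, -4.1, 0.1, 0, 0, 0.023, 2, 0, 0, 0, 0, 0, 0]}}

```text
clock: 28.65
tool_pos: [0.5437, -0.0205, 0.1474]
orientation: [-180.0, -0.0, -29.7]
force: [-0.6, -0.6, -0.8]
opening: 0.0336
gripper_force: 30.0
```

Request:
{"api": "move_arm", "payload": {"moves": [2, 0, 0, 4, 0, 0, 0, 2, 0, 0, 2.5, 0, 0, 0, 2, 0, 0, 1.6, 0, 0, 0, 2, 0, 0, 0.3, 0, 0, 0, 5, 0, 0, 0, 0, 0, 0, 5, 0, 0, 0, 0, 0, 0, 5, 0, 0, 0, 0, 0, 0, 5, 0, 0, 0, 0, 0, 0]}}

```text
clock: 29.45
tool_pos: [0.5418, -0.024, 0.064]
orientation: [-180.0, -0.0, -29.9]
force: [-0.5, -0.6, 0.4]
opening: 0.0496
gripper_force: 0.0
```

```bash
python3 -c "
from h import *
for o in packs(*snap('scene')):
    if o[1]>.3: print(*o)
plan([(.54,-.023,.165,-30,5),(.431,.212,.15,-103,6.5)],smax=4.5)"
```

```text
0.0 0.88 [ 0.507 -1.341] 24.7 [0.057 0.114] [68. 80.]
0.0 0.49 [0.433 0.212] 79.8 [0.038 0.072] [398. 264.]
now [ 0.542 -0.024  0.064] [-180.    -0.   -29.9] t 29.5
-> (0.54, -0.023, 0.165, -30, 5)
  , 5, -0.1, 0.0, -3.4, 0, 0, 0.001
  , 5, -0.1, 0.0, -3.4, 0, 0, 0.001
  , 5, -0.1, 0.0, -3.4, 0, 0, 0.001
-> (0.431, 0.212, 0.15, -103, 6.5)
  , 6.5, -2.1, -1.5, 0.2, 0, 0, 0.127
  , 6.5, -2.3, -1.2, 0.2, 0, 0, 0.127
  , 6.5, -2.4, -0.9, 0.2, 0, 0, 0.127
  , 6.5, -2.5, -0.6, 0.2, 0, 0, 0.127
  , 6.5, -2.6, -0.3, 0.2, 0, 0, 0.127
  , 6.5, -2.6, 0.1, 0.2, 0, 0, 0.127
  , 6.5, -2.6, 0.4, 0.2, 0, 0, 0.127
  , 6.5, -2.5, 0.7, 0.2, 0, 0, 0.127
  , 6.5, -2.4, 1.0, 0.2, 0, 0, 0.127
  , 6.5, -2.2, 1.3, 0.2, 0, 0, 0.127
```

Request:
{"api": "move_arm", "payload": {"moves": [5, 0, 0, -3.5, 0, 0, 0, 5, 0, 0, -4, 0, 0, 0, 6.5, 0, 0, -2.6, 0, 0, 0, 6.5, -2.1, -1.5, 0.2, 0, 0, 0.127, 6.5, -2.3, -1.2, 0.2, 0, 0, 0.127, 6.5, -2.4, -0.9, 0.2, 0, 0, 0.127, 6.5, -2.5, -0.6, 0.2, 0, 0, 0.127, 6.5, -2.6, -0.3, 0.2, 0, 0, 0.127]}}

```text
clock: 30.3
tool_pos: [0.4868, 0.0942, 0.1548]
orientation: [-180.0, 0.0, -66.6]
force: [0.7, -0.8, -0.3]
opening: 0.0648
gripper_force: 0.0
```

Request:
{"api": "move_arm", "payload": {"moves": [6.5, -2.6, 0.1, 0.2, 0, 0, 0.127, 6.5, -2.6, 0.4, 0.2, 0, 0, 0.127, 6.5, -2.5, 0.7, 0.2, 0, 0, 0.127, 6.5, -2.4, 1.0, 0.2, 0, 0, 0.127, 6.5, -2.2, 1.3, 0.2, 0, 0, 0.127, 6.5, 0, 0, 0, 0, 0, 0]}}

```text
clock: 30.9
tool_pos: [0.4314, 0.2129, 0.1447]
orientation: [-180.0, 0.0, -102.8]
force: [-0.1, -0.3, -0.1]
opening: 0.0648
gripper_force: 0.0
```

```bash
python3 -c "
from h import *
for o in packs(*snap('wrist')):
    if o[1]>.1: print(*o)
plan([(.431,.212,.013,-102,6.5)]);bins(*snap('top'))"
```

```text
0.0 0.48 [0.431 0.21 ] 77.6 [0.035 0.069] [320. 225.]
now [0.432 0.212 0.145] [-180.     0.  -102.5] t 30.9
-> (0.431, 0.212, 0.013, -102, 6.5)
  , 6.5, 0.0, 0.0, 4.4, 0, 0, -0.003
  , 6.5, 0.0, 0.0, 4.4, 0, 0, -0.003
  , 6.5, 0.0, 0.0, 4.4, 0, 0, -0.003
red [0.6468 0.0363] 264 angle 57.7 r 0.0726
green [ 0.5376 -0.0232] 262 angle 178.5 r 0.0704
```

Request:
{"api": "move_arm", "payload": {"moves": [6.5, 0.1, 0, 4.0, 0, 0, 0, 6.5, 0, 0, 4.0, 0, 0, 0, 6.5, 0, 0, 3.0, 0, 0, 0, 6.5, 0, 0, 1.7, 0, 0, 0, 6.5, 0, 0, 0.4, 0, 0, 0, 2, 0, 0, 0, 0, 0, 0, 2, 0, 0, 0, 0, 0, 0, 2, 0, 0, 0, 0, 0, 0]}}

```text
clock: 31.8
tool_pos: [0.4327, 0.2104, 0.0147]
orientation: [-179.9, 0.1, -102.7]
force: [-0.4, 1.0, -0.8]
opening: 0.0462
gripper_force: 0.0
```

Request:
{"api": "move_arm", "payload": {"moves": [2, 0, 0, 0, 0, 0, 0, 2, 0, 0, 0, 0, 0, 0, 2, 0, 0, 0, 0, 0, 0, 2, 0, 0, 0, 0, 0, 0, 2, 0, 0, -2, 0, 0, 0, 2, 0, 0, -4, 0, 0, 0, 2, 0, 0, -4, 0, 0, 0, 2, 0, 0, -5, 0, 0, 0]}}

```text
clock: 32.6
tool_pos: [0.4309, 0.2091, 0.1642]
orientation: [179.9, -0.1, -102.7]
force: [1.8, 1.5, -0.1]
opening: 0.0339
gripper_force: 30.0
```

```bash
python3 -c "
from h import *
plan([(.54,-.023,.16,-90,2)],smax=4.6)"
```

```text
now [0.431 0.209 0.164] [ 1.799e+02 -1.000e-01 -1.027e+02] t 32.6
-> (0.54, -0.023, 0.16, -90, 2)
  , 2, 3.4, -2.6, 0.1, 0, 0, -0.037
  , 2, 3.5, -2.5, 0.1, 0, 0, -0.037
  , 2, 3.6, -2.4, 0.1, 0, 0, -0.037
  , 2, 3.6, -2.2, 0.1, 0, 0, -0.037
  , 2, 3.7, -2.1, 0.1, 0, 0, -0.037
  , 2, 3.8, -2.0, 0.1, 0, 0, -0.037
```

Next I carry it over the green bin and check the two packs already inside.

Request:
{"api": "move_arm", "payload": {"moves": [2, 3.4, -2.6, 0.1, 0, 0, -0.037, 2, 3.5, -2.5, 0.1, 0, 0, -0.037, 2, 3.6, -2.4, 0.1, 0, 0, -0.037, 2, 3.6, -2.2, 0.1, 0, 0, -0.037, 2, 3.7, -2.1, 0.1, 0, 0, -0.037, 2, 3.8, -2.0, 0.1, 0, 0, -0.037, 2, 0, 0, 0, 0, 0, 0]}}

```text
clock: 33.3
tool_pos: [0.5423, -0.0262, 0.157]
orientation: [180.0, -0.0, -90.1]
force: [0.2, 0.6, 0.1]
opening: 0.034
gripper_force: 30.0
```

```bash
python3 -c "
from h import *
a=snap('wrist','w9');bins(*a);plan([(.54,-.023,.08,-90,2)],smax=4.6)"
```

```text
red [0.6513 0.0335] 517 angle 53.5 r 0.0728
green [ 0.5405 -0.025 ] 2018 angle -180.0 r 0.0675
now [ 0.541 -0.025  0.157] [179.9  -0.  -90.2] t 33.4
-> (0.54, -0.023, 0.08, -90, 2)
  , 2, -0.1, 0.1, 3.8, 0, 0, -0.001
  , 2, -0.1, 0.1, 3.8, 0, 0, -0.001
```

View pics/w9.png

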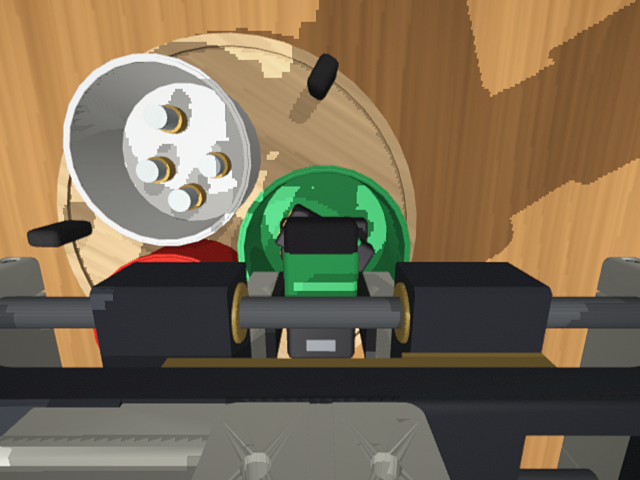

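The held green pack at (320,275) is over the green bin, with the earlier packs visible beneath it. I'll lower it to the top of the stack and release.

Request:
{"api": "move_arm", "payload": {"moves": [2, 0, 0, 4, 0, 0, 0, 2, 0, 0, 2.3, 0, 0, 0, 2, 0, 0, 1.2, 0, 0, 0, 2, 0, 0, 0, 0, 0, 0, 5, 0, 0, 0, 0, 0, 0, 5, 0, 0, 0, 0, 0, 0, 5, 0, 0, 0, 0, 0, 0, 5, 0, 0, 0, 0, 0, 0]}}

```text
clock: 34.15
tool_pos: [0.5417, -0.0222, 0.0832]
orientation: [-179.9, 0.0, -89.9]
force: [0.2, -0.4, -1.4]
opening: 0.0498
gripper_force: 0.0
```

Request:
{"api": "move_arm", "payload": {"moves": [5, 0, 0, -2.5, 0, 0, 0, 0, 0, 0, -4, 0, 0, 0, 0, 0, 0, -3.5, 0, 0, 0, 0, 0, 0, 0, 0, 0, 0]}}

```text
clock: 34.55
tool_pos: [0.5443, -0.022, 0.1882]
orientation: [-179.5, 0.1, -89.9]
force: [1.0, -0.2, 0.1]
opening: 0.0314
gripper_force: 0.0
```

```bash
python3 -c "
from h import *
a=snap('wrist','w10');bins(*a);inbin(*a,(.54,-.023));a=snap('top','t10');bins(*a);inbin(*a,(.54,-.023))
P=cloud(*a[1:]); k=(P[...,2]>.08)&(P[...,2]<.095)&(abs(P[...,1]+.315)<.03)&(abs(P[...,0]-.555)<.03)
V=a[0].max(2); print('btn',np.round(np.median(P[k&(V<70)],0),3),(k&(V<70)).sum())
P=cloud(*snap('scene')[1:]); k=(P[...,2]>.083)&(P[...,2]<.095)&(abs(P[...,1]+.315)<.03)&(abs(P[...,0]-.555)<.03);print(np.round(np.median(P[k],0),3),k.sum())
plan([(.554,-.315,.15,-90,0)],smax=4.6)"
```

```text
red [0.6491 0.0339] 844 angle 55.1 r 0.0719
green [0.5371 0.0156] 3835 angle 150.2 r 0.0817
in bin: n 8555 z pct [0.029 0.031 0.067 0.084 0.086]
red 0
green [ 0.5364 -0.0231] 78 angle 178.5 r 0.0716
in bin: n 144 z pct [0.026 0.03  0.035 0.061 0.068]
btn [ 0.556 -0.324  0.087] 147
[ 0.562 -0.32   0.087] 79
now [ 0.541 -0.022  0.183] [-180.    0.  -90.] t 34.7
-> (0.554, -0.315, 0.15, -90, 0)
  , 0, 4.2, -0.2, 0.5, 0, 0, 0.0
  , 0, 4.2, -0.2, 0.5, 0, 0, 0.0
  , 0, 4.2, -0.2, 0.5, 0, 0, 0.0
  , 0, 4.2, -0.2, 0.5, 0, 0, 0.0
  , 0, 4.2, -0.2, 0.5, 0, 0, 0.0
  , 0, 4.2, -0.2, 0.5, 0, 0, 0.0
  , 0, 4.2, -0.2, 0.5, 0, 0, 0.0
```

View pics/w10.png

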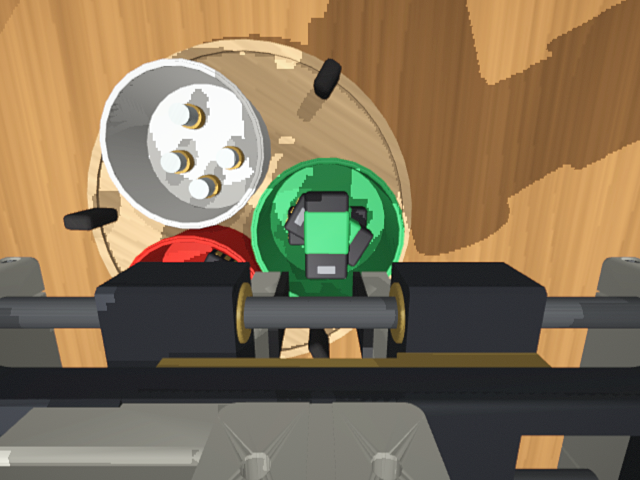

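All three green packs are stacked inside the green bin, at (325,235). Next is the tally button.

Request:
{"api": "move_arm", "payload": {"moves": [0, 2.6, 0, 0, 0, 0, 0.145, 0, 2.6, 0.3, 0, 0, 0, 0.145, 0, 2.5, 0.7, 0, 0, 0, 0.145, 0, 2.4, 1.1, 0, 0, 0, 0.145, 0, 2.2, 1.4, 0, 0, 0, 0.145, 0, 1.9, 1.7, 0, 0, 0, 0.145, 0, 1.7, 2.0, 0, 0, 0, 0.145, 0, 1.4, 2.2, 0, 0, 0, 0.145]}}

```text
clock: 35.5
tool_pos: [0.4001, -0.1116, 0.1811]
orientation: [180.0, -0.2, -156.9]
force: [-0.1, 0.5, 0.5]
opening: 0.0002
gripper_force: 0.0
```

```bash
python3 -c "
from h import *
plan([(.556,-.32,.16,-180,0)],smax=4.6)"
```

```text
now [ 0.4   -0.112  0.181] [ 180.    -0.2 -156.9] t 35.5
-> (0.556, -0.32, 0.16, -180, 0)
  , 0, -1.0, -4.2, 0.4, 0, 0, 0.067
  , 0, -1.3, -4.1, 0.4, 0, 0, 0.067
  , 0, -1.6, -4.0, 0.4, 0, 0, 0.067
  , 0, -1.8, -3.9, 0.4, 0, 0, 0.067
  , 0, -2.1, -3.8, 0.4, 0, 0, 0.067
  , 0, -2.4, -3.6, 0.4, 0, 0, 0.067
```

Request:
{"api": "move_arm", "payload": {"moves": [0, -1.0, -4.2, 0.4, 0, 0, 0.067, 0, -1.3, -4.1, 0.4, 0, 0, 0.067, 0, -1.6, -4.0, 0.4, 0, 0, 0.067, 0, -1.8, -3.9, 0.4, 0, 0, 0.067, 0, -2.1, -3.8, 0.4, 0, 0, 0.067, 0, -2.4, -3.6, 0.3, 0, 0, 0.067, 0, 0, 0, 0, 0, 0, 0]}}

```text
clock: 36.2
tool_pos: [0.5604, -0.32, 0.1556]
orientation: [180.0, -0.3, -179.7]
force: [-0.3, 0.3, -0.6]
opening: 0.0007
gripper_force: 0.0
```

```bash
python3 -c "
from h import *
p,d,m=snap('wrist','w11'); P=cloud(d,m); V=p.max(2)
n=(abs(P[...,1]+.32)<.06)&(P[...,0]>.5)&(P[...,0]<.68)&(d>0)
k=n&(P[...,2]>.082)&(P[...,2]<.094)&(V<80)&(P[...,0]<.59); q=P[k]; v,u=np.nonzero(k)
print('btn',np.round(np.percentile(q,[2,50,98],axis=0),3).tolist(),len(q),u.mean(),v.mean(), cv2.minEnclosingCircle(q[:,:2].astype(np.float32)))
k=n&(V>150)&(P[...,2]>.05); print('drum',np.round(np.percentile(P[k],[1,50,99],axis=0),3).tolist())
plan([(.556,-.32,.16,-180,0)])"
```

```text
btn [[0.545, -0.34, 0.085], [0.557, -0.324, 0.088], [0.572, -0.31, 0.09]] 1604 311.8298004987531 249.04800498753116 ((0.559624433517456, -0.32504552602767944), 0.016706155613064766)
drum [[0.528, -0.368, 0.054], [0.538, -0.345, 0.265], [0.574, -0.282, 0.266]]
now [ 0.559 -0.318  0.156] [ 179.9   -0.3 -179.6] t 36.2
-> (0.556, -0.32, 0.16, -180, 0)
  , 0, 0.3, -0.2, -0.4, 0, 0, 0.007
```

View pics/w11.png

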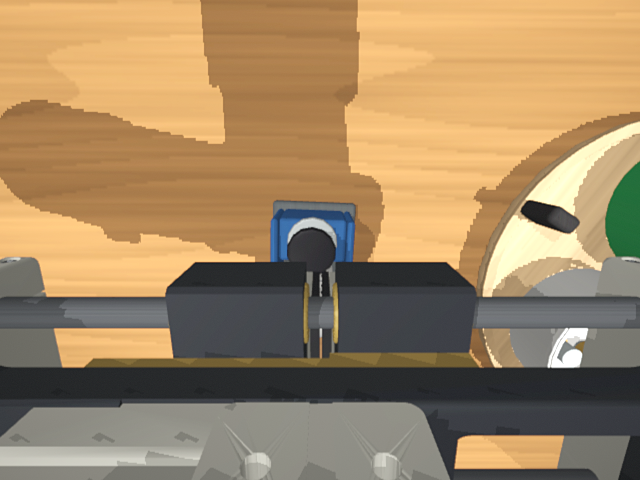

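The button is at (312,249) in the picture, so its centre is about (0.558, -0.325). I'll approach to just above it.

Request:
{"api": "move_arm", "payload": {"moves": [0, 0.2, -0.6, 2.5, 0, 0, 0, 0, 0, 0, 2.4, 0, 0, 0, 0, 0, 0, 0, 0, 0, 0, 0, 0, 0, 1.2, 0, 0, 0, 0, 0, 0, 1.0, 0, 0, 0, 0, 0, 0, 0.4, 0, 0, 0, 0, 0, 0, 0, 0, 0, 0, 0, 0, 0, 0, 0, 0, 0]}}

```text
clock: 37.05
tool_pos: [0.5579, -0.3226, 0.0852]
orientation: [-180.0, 0.1, -179.4]
force: [0.1, 1.5, 2.1]
opening: 0.0009
gripper_force: 1.1
```

Request:
{"api": "move_arm", "payload": {"moves": [0, 0, 0, 0.5, 0, 0, 0, 0, 0, 0, 0.2, 0, 0, 0, 0, 0, 0, 0, 0, 0, 0]}}

```text
clock: 37.35
tool_pos: [0.5581, -0.3228, 0.0792]
orientation: [-180.0, 0.1, -179.4]
force: [-1.0, 3.6, 10.7]
opening: 0.0001
gripper_force: 5.8
```

Request:
{"api": "move_arm", "payload": {"moves": [0, 0, 0, -1.5, 0, 0, 0, 0, 0, 0, -1.5, 0, 0, 0, 0, 0, 0, 0, 0, 0, 0, 0, 0, 0, 0, 0, 0, 0, 0, 0, 0, 0, 0, 0, 0, 0, 0, 0, 0, 0, 0, 0, 0, 0, 0, 0, 0, 0, 0]}}

```text
clock: 38.05
tool_pos: [0.5571, -0.3227, 0.1069]
orientation: [180.0, -0.1, -179.4]
force: [0.0, 0.2, 1.0]
opening: 0.0003
gripper_force: 0.0
```

```bash
python3 -c "
from h import *
a=snap('top')[0];b=snap('scene')[0]
t=cv2.resize(a[195:255,440:500],(400,400),interpolation=cv2.INTER_CUBIC);s=cv2.resize(b[165:225,180:240],(400,400),interpolation=cv2.INTER_CUBIC)
cv2.imwrite('pics/d1.png',cv2.cvtColor(np.hstack([t,s]),cv2.COLOR_RGB2BGR))"
```

```text
(no output)
```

View pics/d1.png

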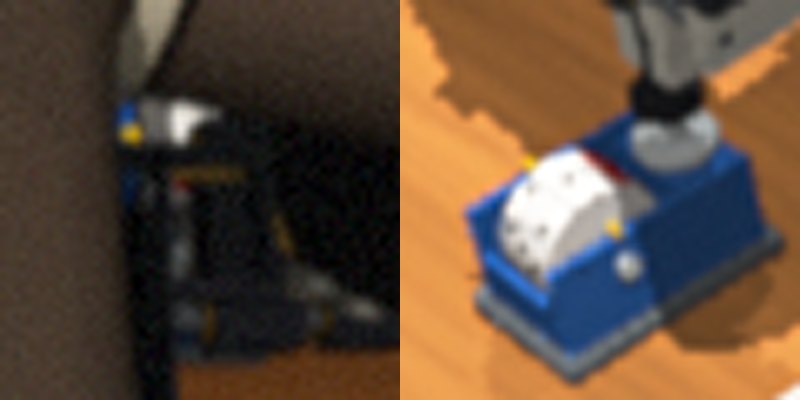

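The scene crop shows the red bar has rolled towards the button, at (600,160), and the one-pip face is at (568,182). So the count is one. Two more presses.

Request:
{"api": "move_arm", "payload": {"moves": [0, 0, 0, 1.3, 0, 0, 0, 0, 0, 0, 1.3, 0, 0, 0, 0, 0, 0, 0.4, 0, 0, 0, 0, 0, 0, 0, 0, 0, 0, 0, 0, 0, 0, 0, 0, 0]}}

```text
clock: 38.65
tool_pos: [0.5585, -0.3232, 0.0791]
orientation: [-179.9, 0.1, -179.4]
force: [-2.0, 1.2, 16.1]
opening: 0.0005
gripper_force: 8.0
```

Request:
{"api": "move_arm", "payload": {"moves": [0, 0, 0, -1.5, 0, 0, 0, 0, 0, 0, -1.5, 0, 0, 0, 0, 0, 0, 0, 0, 0, 0, 0, 0, 0, 0, 0, 0, 0, 0, 0, 0, 0, 0, 0, 0, 0, 0, 0, 0, 0, 0, 0, 0, 0, 0, 0, 0, 0, 0]}}

```text
clock: 39.35
tool_pos: [0.5571, -0.3227, 0.1068]
orientation: [180.0, -0.1, -179.4]
force: [-0.3, -0.6, 0.2]
opening: 0.0007
gripper_force: 0.0
```

Request:
{"api": "move_arm", "payload": {"moves": [0, 0, 0, 1.3, 0, 0, 0, 0, 0, 0, 1.3, 0, 0, 0, 0, 0, 0, 0.4, 0, 0, 0, 0, 0, 0, 0, 0, 0, 0, 0, 0, 0, 0, 0, 0, 0]}}

```text
clock: 39.85
tool_pos: [0.5585, -0.3231, 0.0791]
orientation: [-179.9, 0.1, -179.4]
force: [-2.3, 2.5, 16.7]
opening: 0.0004
gripper_force: 8.3
```

Request:
{"api": "move_arm", "payload": {"moves": [0, 0, 0, -1.5, 0, 0, 0, 0, 0, 0, -1.5, 0, 0, 0, 0, 0, 0, 0, 0, 0, 0, 0, 0, 0, 0, 0, 0, 0, 0, 0, 0, 0, 0, 0, 0, 0, 0, 0, 0, 0, 0, 0, 0, 0, 0, 0, -4, 0, 0, 0]}}

```text
$.moves: bad value
```

Request:
{"api": "move_arm", "payload": {"moves": [0, 0, 0, -4, 0, 0, 0, 0, 3, 0, -1, 0, 0, 0, 0, 4, 0, 0, 0, 0, 0, 0, 4, 0, 0, 0, 0, 0, 0, 4, 0, 0, 0, 0, 0, 0, 0, 0, 0, 0, 0, 0]}}

```text
clock: 40.45
tool_pos: [0.402, -0.3232, 0.1263]
orientation: [179.9, -0.2, -179.6]
force: [0.8, -0.5, 1.6]
opening: 0.0004
gripper_force: 0.0
```

```bash
python3 -c "
from h import *
A=snap('top');B=snap('scene');a,b=A[0],B[0]
bins(*A);bins(*B);inbin(*B,(.54,-.023))
for o in packs(*A)+packs(*B):
    if max(o[:2])>.3: print(*o)
t=cv2.resize(a[195:255,440:500],(400,400),interpolation=cv2.INTER_CUBIC);s=cv2.resize(b[165:225,180:240],(400,400),interpolation=cv2.INTER_CUBIC)
cv2.imwrite('pics/d2.png',cv2.cvtColor(np.hstack([t,s]),cv2.COLOR_RGB2BGR));plan([])"
```

```text
red [0.6467 0.0363] 271 angle 57.7 r 0.0725
green [ 0.5376 -0.0225] 451 angle 177.9 r 0.0705
red [0.6516 0.0371] 288 angle 54.9 r 0.0759
green [ 0.5416 -0.021 ] 358 angle 176.6 r 0.0665
in bin: n 524 z pct [0.03  0.066 0.081 0.084 0.087]
0.99 0.0 [0.668 0.007] 31.2 [0.03  0.066] [336. 197.]
0.0 0.88 [ 0.511 -1.341] 22.6 [0.062 0.106] [68. 79.]
now [ 0.406 -0.324  0.127] [ 180.    -0.  -179.5] t 40.5
```

View pics/d2.png

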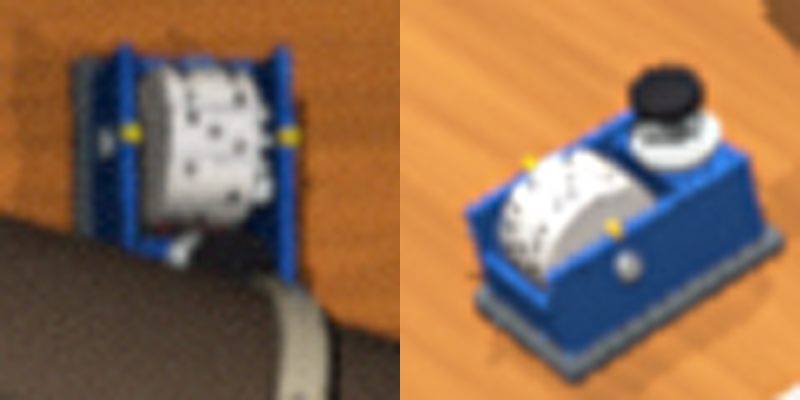

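The top crop shows three diagonal pips at the index marks, at (193,115), (215,132) and (238,148), and the two-pip face is below them. The button is up, the green bin is at the front, and no red or green packs are left on the desk. Handing in.

```bash
python3 -c "
from plant import ctrl
print(ctrl.close_job())"
```

```text
the job is handed in; nothing more can be done
None
```

I put both flat packs in the red bin and all three charged packs in the green bin, left the green bin facing front with the tally reading three, and handed the job in at about 40 s; no verdict came back.

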